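# Clamp a batch of sign feet with a snug spacer and a one-way ratchet

## Robot

A 7-joint arm with a two-finger parallel gripper is mounted at the origin on the work surface. World frame = base frame: x ahead of the robot, y to its left, z up, the work surface at z = 0. Lengths are in m, angles in rad, forces in N, time in s.
With the tool pointing down it reaches from about 0.4 to 0.85 m from the base axis. Payload 4.5 kg.
Tool frame: the origin (TCP) lies at the very end of the fingers, on their centre line; the grasp point (between the pads) lies 19 mm behind it; y points along the fingers, x is the direction in which the jaws open and shut, and the axes are right-handed (so a half turn about y gives the same grasp; the last joint's range is limited). The gripper opens to 88 mm and grips with 3 to 60 N. Pads are 18 mm wide; open, the fingers measure 123 mm over their backs; the gripper's body (75 mm by 187 mm) begins 45 mm behind the grasp point.
Start: joints at [-1.183, 0.689, -0.195, 1.565, 0.157, 0.902, -0.215], TCP at [0.217, 0.586, 0.239] pointing down, gripper open.
Joint ranges: [-3.01, 3.01], [-0.46, 2.08], [-1.47, 1.51], [0.13, 2.56], [-1, 4.14], [0.04, 2.09], [-2.66, 2.66]. Speed limits (rad/s): [2.57, 2.57, 3.14, 3.14, 3.14, 3.14, 3.14].

## Interface

Orientations are given as a unit quaternion [x, y, z, w].
In Python, from plant import r gives the robot as it stands.
- The arm moves only by the shell command python3 -m inch 'ROWS' [OPENING] [FORCE]. ROWS is JSON, a list of rows, each a list of 6 numbers: the shift along the tool's x, y, z in mm, then the turn, a rotation vector about the tool's x, y, z in rad. In form: [[x, y, z, ax, ay, az], ...]. A call has 1 to 12 rows; each row shifts and turns the commanded pose from where the row before left it, along the tool's axes as they then stand; what a row does not reach is not made up. A row lasts 1/12 s, in which the tool goes at most 41.7 mm and 7.16 degrees, less where a joint would pass 70% of its speed; a pose out of reach is approached as far as the arm can. A call is refused whole if a number of a shift passes 41.7 or a number of a turn 0.125, either way. A call with a gripper value outside its range is refused whole. OPENING is the finger opening in mm, from 0 to 88.1, set as the call begins (- or left out, the last holds). The fingers move at their own pace and stop on an object; FORCE is the grip in N (left out, the last holds). Time passes only in rows, so rows that do not move let the fingers close. It gives the time, the measured TCP pose, the force and the opening at its end, in the units of the state.
- r.get_state(): the state, without advancing time (a new reading comes with each control period).
- r.snapshot(name): name is "scene" or "side" or "wrist"; returns a dict with "img" (400x640x3 uint8, red, green, blue), "range_z" (400x640 float32, m along the optical axis (not along the pixel's ray), 0 where there is no reading), "mtx" (3x3 intrinsics, pixels), "camera_from_world" (4x4, takes a point from world to camera coordinates); the wrist camera has in their place "tool_from_camera" (4x4, takes a point from camera to tool coordinates, whose origin is the TCP and whose axes are the tool frame's). Camera axes: x right, y down, z forward; pixel columns grow to the right and rows downward; lengths in m; the calibration is good to about 2 mm. A picture is of the moment at which its call begins: read the wrist's pose just before it.
- r.finish_job(): hands the job in, once; it reports no verdict.
The state is a dict: "clock": time; "q": joint angles; "qd": joint speeds; "joint_torque": joint torques, N m; "tool_pos": TCP position; "eef_rot": TCP orientation; "contact_force": force on the tool from outside, world axes, zero at the start; "moment": the same for the moment, N m; "opening": opening from 0.0 (shut) to 1.0 (fully open).
Only numpy, scipy, OpenCV 4.12 (cv2) and the standard library are available. Lean on these libraries where they do the work, as an engineer would, in place of code of your own. Each camera call takes 0.05 s, during which the arm holds its last target.

## Task

Stand every white sign foot on edge in the batch clamp, in a straight row pushed up against the dark stop, then fill the gap that is left before the orange jaw with the thickest spacer that slides in without being forced. Then turn the ratchet knob on the clamp's blue housing (not the spare on the grey stand), by trying out which way it grips (the other way it only spins loose), until the jaw's spring is well squeezed, at least 3 mm; the ratchet cannot be run back. All the other spacers belong on the black mat, and leave the roll, the tape and the squeegee where they are.

Things in the scene. Friction and masses are not known exactly. Their poses are not given: they have to be found in the camera images.
- clamp: Fixed batch clamp: aluminium bed plate 140 mm wide, 6 mm thick, with a blue ratchet housing (84 x 84 mm, 64 mm high) on its +x end. Origin: on the table under the centre line, x runs along the clamp from the dark stop to the housing, y across it, z up; the bed's top is at z = 6 mm. Bed plate from x = -62 to 172 mm, housing from x = 172 to 256 mm.
- stop_face (a point): Middle of the working face of the dark stop, 20 mm above the bed; the stop is 48 mm wide, 40 mm high, with a rounded top, held fast (its place along the clamp differs from start to start, clamp x = 0 to 9 mm). The face looks along the clamp's +x.
- jaw_face (a point): Middle of the working face of the orange jaw, 20 mm above the bed; jaw 48 mm wide, 40 mm high, 12 mm thick, rounded top; its face looks along the clamp's -x, at clamp x = 100 mm at the start. It rides on springs on the blue carriage. Gap for the spacer = distance between the faces less 20 mm per foot: 11 to 20 mm for four feet tight against the stop, 31 to 40 for three.
- carriage (a joint): How far the ratchet has driven the blue carriage towards the stop (m), 0 at the start, 0.010 at the end of the screw. 2 mm per radian of knob turned in the gripping direction. It stays where it is put; nothing runs it back. With too thin a spacer the screw ends before the spring is squeezed 3 mm.
- jaw (a joint): How far the jaw's spring is squeezed (m): 0 free, up to 0.011. The 16 mm space between jaw and carriage shrinks by this. It takes 10 N to begin and 1.2 N more per mm.
- knob_a_grip (a point): Ratchet knob on the housing, axis at clamp x = 214 mm: black disc with an orange upright bar 60 x 18 mm, 34 mm high, top 110 mm above the table. This point: on the axis, 16 mm below the top; its x runs along the bar (start angle differs). One way it grips and drives the carriage closed, after up to 0.4 rad of play; the other way it clicks round loose. Which way is not marked.
- knob_b_grip (a point): As knob_a_grip: the opposite-handed knob, looks the same. One of knob_a and knob_b is fitted on the clamp's housing, the other is a spare that only sits on the grey stand; leave it there.
- stand: Fixed grey block 76 x 76 mm, 64 mm high, beyond the clamp, with the spare knob on top; not needed. Origin under its centre.
- mat: Fixed black rubber mat, 160 x 300 x 2 mm, origin under its centre, long side along its y. The spacers stand on it at the start.
- foot0: White sign foot: block 20 mm thick (x), 50 mm wide (y), 45 mm high (z) with a half-round top of radius 10 mm along y; origin at the centre of its underside; about 60 g. Stands upright on the table at the start; three or four are there. In the clamp its x runs along the clamp's x, either way round.
- foot1: White sign foot: block 20 mm thick (x), 50 mm wide (y), 45 mm high (z) with a half-round top of radius 10 mm along y; origin at the centre of its underside; about 60 g. Stands upright on the table at the start; three or four are there. In the clamp its x runs along the clamp's x, either way round.
- foot2: White sign foot: block 20 mm thick (x), 50 mm wide (y), 45 mm high (z) with a half-round top of radius 10 mm along y; origin at the centre of its underside; about 60 g. Stands upright on the table at the start; three or four are there. In the clamp its x runs along the clamp's x, either way round.
- foot3: White sign foot: block 20 mm thick (x), 50 mm wide (y), 45 mm high (z) with a half-round top of radius 10 mm along y; origin at the centre of its underside; about 60 g. Stands upright on the table at the start; three or four are there. In the clamp its x runs along the clamp's x, either way round.
- spacer10: Yellow spacer block, 10 mm thick (x), 60 mm wide (y), 50 mm high (z); origin at the centre of its underside. Stands upright on the mat at the start, in any order. In the clamp its x runs along the clamp's x, upright, its foot on the bed.
- spacer16: Green spacer block, 16 mm thick (x), 60 mm wide (y), 50 mm high (z); origin at the centre of its underside. Stands upright on the mat at the start, in any order. In the clamp its x runs along the clamp's x, upright, its foot on the bed.
- spacer22: Blue spacer block, 22 mm thick (x), 60 mm wide (y), 50 mm high (z); origin at the centre of its underside. Stands upright on the mat at the start, in any order. In the clamp its x runs along the clamp's x, upright, its foot on the bed.
- spacer28: Red spacer block, 28 mm thick (x), 60 mm wide (y), 50 mm high (z); origin at the centre of its underside. Stands upright on the mat at the start, in any order. In the clamp its x runs along the clamp's x, upright, its foot on the bed.
- spacer34: Grey spacer block, 34 mm thick (x), 60 mm wide (y), 50 mm high (z); origin at the centre of its underside. Stands upright on the mat at the start, in any order. In the clamp its x runs along the clamp's x, upright, its foot on the bed.
- film_roll: Bystander: blue roll of film standing on end, 80 mm diameter, 150 mm high, origin under its centre. Leave alone.
- tape: Bystander: yellow roll of tape lying flat, 90 mm diameter, 24 mm high. Leave alone.
- squeegee: Bystander: black flat squeegee 100 x 70 mm, 12 mm high. Leave alone.

How it is judged:
By the outcome, as a careful person would: the job done as asked, in the order asked, and still so for the second after the job is handed in, with the robot touching nothing.
Of foot0, foot1, foot2, foot3 only 3 to 4 are there at a start; the rules pass over those that are not, and their reading is None.
At some moment in a run one of spacer28, spacer34 may be knocked a few centimetres aside while the robot is not near it.
It also fails if it takes over 210 s, if anything falls off the work surface, if the arm or the gripper's body presses on something with over 40 N, if the wrist force passes 120 N, or if a joint passes its speed limit or range.

## Working session

There is one attempt and no reset: what is moved stays moved. The work goes in short steps, Python scripts to look and compute and a shell command to move; the robot and the scene stay as the last step left them, time stands still between calls to the robot, and variables do not carry over. Pictures are saved under pics/ and viewed, and the job is handed in when it is done.

```bash
ls; mkdir -p pics; python3 - <<'E'
from plant import r
import cv2
s=r.get_state();print({k:(v if not hasattr(v,'tolist') else v.tolist()) for k,v in s.items()})
for n in("scene","side"):
    d=r.snapshot(n);cv2.imwrite(f"pics/{n}0.png",d["img"][:,:,::-1]);print(n,d["mtx"],d["camera_from_world"])
E
```

```text
pics
{'clock': 0.0, 'q': [-1.1832153716364682, 0.689970152530199, -0.19451543602430968, 1.5663519924456724, 0.15731218536066166, 0.9024829071161036, -0.21508736721671695], 'qd': [-0.000553011448114145, 0.00044067312932666, -0.00012583668684456982, -6.0231339898617715e-05, 0.0005310849931784388, 0.0024392493323204174, 0.0003998486595124095], 'joint_torque': [-0.00031822637538425624, -52.75517821311951, -1.2668636441230774, -15.342181921005249, -0.05256981239654124, 0.006362810963764787, 0.00017059468973457115], 'tool_pos': [0.2163588094665197, 0.5856829829437932, 0.237916576213516], 'eef_rot': [0.5805680568031027, 0.40374604266573033, -0.40474172677316, -0.5797533950399187], 'contact_force': [0.5079817432149227, -0.6266721443314275, 0.2528330189119026], 'moment': [0.05063361089011072, -0.016070333092494966, -0.014700898382174896], 'opening': 0.9992995759703276}
scene [[519.0970561    0.         317.47283947]
 [  0.         519.0970561  199.10520046]
 [  0.           0.           1.        ]] [[ 0.87124993  0.49051069  0.01796713 -0.51627761]
 [ 0.35687484 -0.6079037  -0.7092908  -0.12223059]
 [-0.33699244  0.62438158 -0.70468698  1.41591439]
 [ 0.          0.          0.          1.        ]]
side [[435.29520913   0.         312.21214272]
 [  0.         435.29520913 201.73149064]
 [  0.           0.           1.        ]] [[ 0.90311301 -0.42930022  0.00939238 -0.52399027]
 [-0.27581646 -0.59671796 -0.75356018  0.22949683]
 [ 0.32910815  0.67795943 -0.65731182  1.0862087 ]
 [ 0.          0.          0.          1.        ]]
```

View pics/scene0.png

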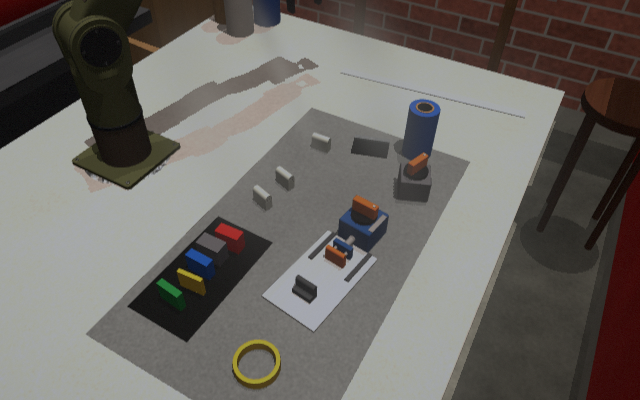

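View pics/side0.png

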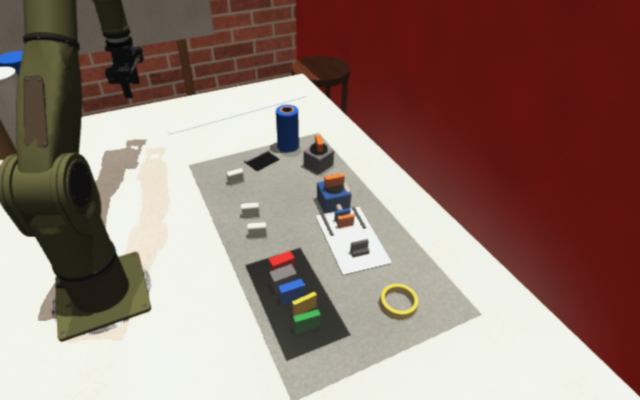

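The scene view shows three white feet at (320,141), (285,177) and (262,196). The spacers stand on the mat from (170,295) green to (230,238) red. The clamp runs from the stop at (305,287) to the housing at (363,222), with the spare knob at (415,175). Next I'll build a top view from the depth images.

```bash
cat > h.py <<'E'
import numpy as np,cv2
from plant import r
from scipy.spatial.transform import Rotation as R
def tool():
    s=r.get_state();T=np.eye(4);T[:3,:3]=R.from_quat(s["eef_rot"]).as_matrix();T[:3,3]=s["tool_pos"];return T,s
def cloud(n):
    T,_=tool();d=r.snapshot(n);z=d["range_z"];v,u=np.indices(z.shape);K=d["mtx"]
    P=np.stack([(u-K[0,2])/K[0,0]*z,(v-K[1,2])/K[1,1]*z,z,np.ones_like(z)],-1)
    M=T@d["tool_from_camera"] if n=="wrist" else np.linalg.inv(d["camera_from_world"])
    W=(P@M.T)[...,:3];m=z>0
    return W[m],d["img"][m],d
def top(W,C,x0,x1,y0,y1,s=1.0):
    # px per mm s; x up->rows reversed, y left
    H=int((x1-x0)*1000*s);Wd=int((y1-y0)*1000*s);im=np.zeros((H,Wd,3),np.uint8);zb=np.full((H,Wd),-1.)
    m=(W[:,0]>x0)&(W[:,0]<x1)&(W[:,1]>y0)&(W[:,1]<y1)&(W[:,2]<.3)
    o=np.argsort(W[m][:,2]);w=W[m][o];c=C[m][o]
    i=np.clip(((x1-w[:,0])*1000*s).astype(int),0,H-1);j=np.clip(((y1-w[:,1])*1000*s).astype(int),0,Wd-1)
    im[i,j]=c[:,::-1];zb[i,j]=w[:,2];return im,zb
E
python3 - <<'E'
from h import *
a=cloud("scene");b=cloud("side")
for k,(W,C,d) in (("sc",a),("si",b)):
    im,zb=top(W,C,.25,.95,-.6,.5,.7);cv2.imwrite(f"pics/top_{k}.png",im)
W=np.vstack([a[0],b[0]]);C=np.vstack([a[1],b[1]]);np.savez("c0.npz",W=W,C=C)
hsv=cv2.cvtColor(C[None],cv2.COLOR_RGB2HSV)[0]
mask=(W[:,2]>.03)&(W[:,2]<.3)&(np.abs(W[:,0]-.55)<.4)&(np.abs(W[:,1])<.7)
# cluster by occupancy
im=np.zeros((800,1400),np.uint8);w=W[mask];i=((w[:,0]-.15)*1000).astype(int);j=((w[:,1]+.7)*1000).astype(int);im[i,j]=1
im=cv2.dilate(im,np.ones((5,5)));n,l,st,ce=cv2.connectedComponentsWithStats(im)
lab=l[i,j]
for k in range(1,n):
    q=w[lab==k]
    if len(q)>40:
        t=q[q[:,2]>np.percentile(q[:,2],97)-.006]
        re=cv2.minAreaRect((t[:,:2]*1000).astype(np.float32))
        print(k,len(q),q.mean(0).round(3),"zmax",q[:,2].max().round(3),"top",np.round(re[0],0),np.round(re[1],0),round(re[2]),np.median(C[mask][lab==k],0))
E
```

```text
1 230 [0.2   0.53  0.263] zmax 0.291 top [198. 529.] [11. 21.] 80 [26. 24. 23.]
2 119 [0.238 0.628 0.258] zmax 0.298 top [239. 635.] [13. 17.] 70 [32. 23. 20.]
3 912 [ 0.421 -0.173  0.048] zmax 0.056 top [ 419. -168.] [63. 40.] 2 [94. 90. 91.]
4 633 [ 0.422 -0.309  0.046] zmax 0.056 top [ 421. -305.] [21. 60.] 84 [ 44. 115.  57.]
5 715 [ 0.424 -0.218  0.047] zmax 0.056 top [ 422. -213.] [28. 62.] 88 [ 37.  76. 148.]
6 295 [0.421 0.025 0.04 ] zmax 0.049 top [420.  28.] [21. 54.] 71 [162. 163. 152.]
7 739 [ 0.436 -0.127  0.047] zmax 0.057 top [ 434. -121.] [62. 35.] 2 [159.  45.  42.]
8 475 [ 0.436 -0.263  0.045] zmax 0.056 top [ 436. -260.] [61. 14.] 3 [111.  89.  43.]
9 266 [0.432 0.111 0.04 ] zmax 0.048 top [432. 114.] [20. 48.] 72 [162.5 162.  148. ]
10 232 [0.441 0.286 0.039] zmax 0.047 top [441. 290.] [53. 24.] 3 [155.  156.5 146. ]
11 287 [ 0.65  -0.153  0.041] zmax 0.049 top [ 650. -151.] [15. 49.] 80 [67. 65. 64.]
12 2677 [0.679 0.036 0.065] zmax 0.114 top [680.  58.] [21. 60.] 82 [52. 56. 58.]
13 263 [ 0.664 -0.05   0.04 ] zmax 0.05 top [664. -48.] [16. 49.] 82 [143.  77.  47.]
14 2399 [0.677 0.388 0.107] zmax 0.155 top [676. 409.] [80. 80.] 43 [50. 55. 69.]
15 1660 [0.726 0.241 0.068] zmax 0.113 top [726. 257.] [64. 20.] 73 [68. 58. 56.]
```

```bash
python3 - <<'E'
from h import *
T,s=tool();print(T.round(3))
d=r.snapshot("wrist");print(d["tool_from_camera"].round(3),d["mtx"]);cv2.imwrite("pics/w0.png",d["img"][:,:,::-1])
E
```

```text
[[ 0.346 -0.    -0.938  0.216]
 [ 0.938 -0.001  0.346  0.586]
 [-0.001 -1.    -0.     0.238]
 [ 0.     0.     0.     1.   ]]
[[ 1.    -0.    -0.001 -0.001]
 [ 0.    -0.27   0.963 -0.147]
 [-0.001 -0.963 -0.27   0.07 ]
 [ 0.     0.     0.     1.   ]] [[329.53952553   0.         325.23203102]
 [  0.         329.53952553 196.77499345]
 [  0.           0.           1.        ]]
```

View pics/top_sc.png

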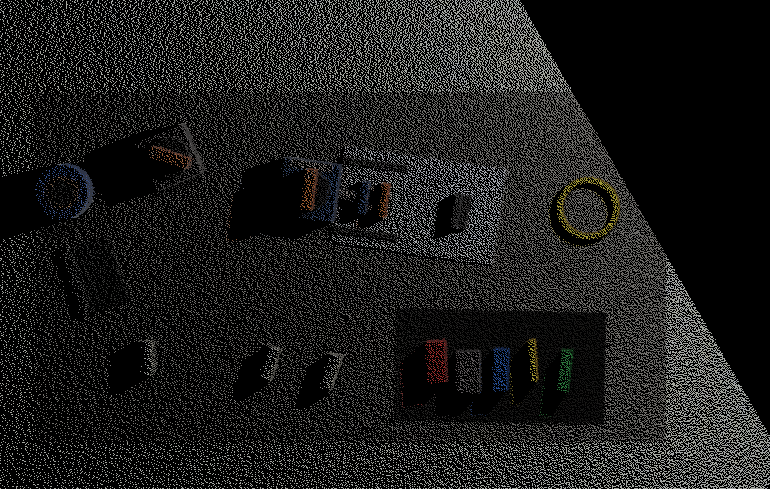

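Three feet are present, which leaves a gap of 31–40 mm. I'll grip each foot across its 50 mm width, so the fingers sit at its ends and not in the row. First I rotate the tool.

```bash
python3 -m inch '[[0,0,0,0,0.12,0],[0,0,0,0,0.12,0],[0,0,0,0,0.12,0],[0,0,0,0,0.12,0],[0,0,0,0,0.12,0],[0,0,0,0,0.12,0],[0,0,0,0,0.12,0],[0,0,0,0,0.12,0],[0,0,0,0,0.12,0],[0,0,0,0,0.12,0],[0,0,0,0,0.12,0],[0,0,0,0,0.12,0]]'
cat >> h.py <<'E'
def go(x,y,z,yaw):
    "print needed world->tool shift for target pose; yaw of tool x in deg"
    T,s=tool();X=T[:3,0];cur=np.degrees(np.arctan2(X[1],X[0]))
    d=np.array([x,y,z])-T[:3,3];a=(cur-yaw+90)%180-90
    tilt=R.from_matrix(T[:3,:3].T).apply([0,0,-1])
    print("t",round(s["clock"],2),"pos",(T[:3,3]*1000).round(1),"yaw",round(cur,2),"shift mm",(T[:3,:3].T@d*1000).round(1),"ay",round(np.radians(a),4),"down-in-tool",tilt.round(4),"F",np.round(s["contact_force"],1),"open",round(s["opening"]*88.1,1))
E
python3 -c "
from h import *
go(.62,-.05,.33,-8)
print(r.get_state()['q'])"
```

```text
clock: 1.25
tool_pos: [0.2163, 0.5863, 0.2386]
eef_rot: [0.703, -0.081, 0.081, -0.702]
contact_force: [0.1, 0.6, -0.3]
opening: 0.997
t 1.25 pos [216.3 586.3 238.6] yaw -13.1 shift mm [ 537.4  -91.4 -528.3] ay -0.089 down-in-tool [2.e-04 1.e+00 2.e-04] F [ 0.1  0.6 -0.3] open 87.9
[-1.41543493  0.69745215  0.22728167  1.57911481 -0.18812785  0.88675566
 -1.34881034]
```

```bash
python3 -m inch '[[27,-5,-26,0,0,0],[27,-5,-26,0,0,0],[27,-5,-26,0,0,0],[27,-5,-26,0,0,0],[27,-5,-26,0,0,0],[27,-5,-26,0,0,0],[27,-5,-26,0,0,0],[27,-5,-26,0,0,0],[27,-5,-26,0,0,0],[27,-5,-26,0,0,0],[27,-5,-26,0,0,0],[27,-5,-26,0,0,0]]'
python3 -m inch '[[27,-5,-26,0,0,0],[27,-5,-26,0,0,0],[27,-5,-26,0,0,0],[27,-5,-26,0,0,0],[27,-5,-26,0,0,0],[27,-5,-26,0,0,0],[27,-5,-26,0,0,0],[27,-5,-26,0,0,0],[0,0,0,0,-0.045,0],[0,0,0,0,-0.045,0],[0,0,0,0,0,0],[0,0,0,0,0,0]]'
python3 - <<'E'
from h import *
go(.62,-.05,.33,-8)
W,C,d=cloud("wrist");cv2.imwrite("pics/w1.png",d["img"][:,:,::-1]);np.savez("cw1.npz",W=W,C=C)
E
```

```text
clock: 2.25
tool_pos: [0.4641, 0.2088, 0.2991]
eef_rot: [-0.703, 0.079, -0.079, 0.703]
contact_force: [0.5, -0.2, 0.4]
opening: 0.997
clock: 3.25
tool_pos: [0.628, -0.0399, 0.3384]
eef_rot: [-0.705, 0.048, -0.047, 0.706]
contact_force: [-0.2, 0.2, -0.4]
opening: 1.003
t 3.25 pos [628.  -39.9 338.4] yaw -7.67 shift mm [ -6.5   8.4 -11. ] ay 0.0058 down-in-tool [ 7.e-04  1.e+00 -5.e-04] F [-0.2  0.2 -0.4] open 88.4
```

View pics/w1.png

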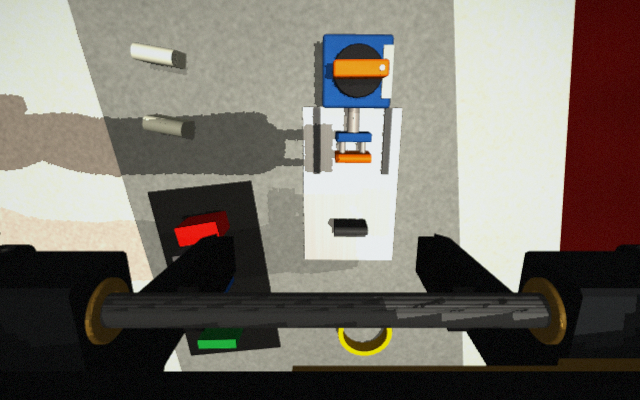

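The wrist view shows the clamp from above: housing with the knob bar at (360,68), jaw at (353,157), stop at (350,227), and dark guide bars at (316,140) and (386,140). Two feet are at upper left. I'll measure from its depth.

```bash
cat >> h.py <<'E'
def clus(W,C,zlo=.035,zhi=.13,top=.006,dil=3,mn=40):
    m=(W[:,2]>zlo)&(W[:,2]<zhi)&(np.abs(W[:,0]-.55)<.35)&(np.abs(W[:,1])<.55);w=W[m];c=C[m]
    im=np.zeros((700,1100),np.uint8);i=((w[:,0]-.2)*1000).astype(int);j=((w[:,1]+.55)*1000).astype(int);im[i,j]=1
    n,l,st,ce=cv2.connectedComponentsWithStats(cv2.morphologyEx(im,cv2.MORPH_CLOSE,np.ones((dil,dil))));lab=l[i,j]
    for k in range(1,n):
        q=w[lab==k]
        if len(q)<mn: continue
        zt=np.percentile(q[:,2],96);t=q[q[:,2]>zt-top];re=cv2.minAreaRect((t[:,:2]*1000).astype(np.float32))
        (cx,cy),(a,b),an=re
        if a<b: a,b,an=b,a,an+90
        an=(an+90)%180-90
        print("ctr",round(cx,1),round(cy,1),"L",round(a,1),"S",round(b,1),"longdir",round(an,1),"ztop",round(zt*1000,1),"n",len(q),np.median(c[lab==k],0).astype(int))
E
python3 - <<'E'
from h import *
f=np.load("cw1.npz");W,C=f["W"],f["C"]
clus(W,C)
T,_=tool()
print("knob:");clus(W,C,.095,.13)
# edges rails: profile across clamp in clamp frame approx
e=np.array([.1405,.990]);n=np.array([.990,-.1405]);o=np.array([.680,.058])-.214*e
P=W[:,:2]-o;cx=P@e*1000;cy=P@n*1000
for lo,hi in((20,40),(80,95),(110,125),(130,150)):
    m=(cx>lo)&(cx<hi)&(abs(cy)<80)
    b=np.round(cy[m]/5).astype(int)*5
    print(lo,[(k,int(np.median(W[m][b==k,2])*1000)) for k in np.unique(b)])
m=(abs(cy)<15)&(cx>-15)&(cx<150);b=np.round(cx[m]/3).astype(int)*3
print([(k,int(np.percentile(W[m][b==k,2],90)*1000)) for k in np.unique(b)])
E
```

```text
ctr 394.0 -151.7 L 14.2 S 6.4 longdir 30.6 ztop 53.7 n 68 [30 27 27]
ctr 420.7 -304.8 L 59.6 S 18.0 longdir -6.7 ztop 54.0 n 629 [19 83 28]
ctr 420.8 30.1 L 51.1 S 18.0 longdir -18.9 ztop 46.8 n 627 [148 146 123]
ctr 434.2 -120.9 L 60.4 S 28.2 longdir 4.2 ztop 54.4 n 870 [232  24  14]
ctr 431.0 117.5 L 50.7 S 18.2 longdir -17.7 ztop 46.7 n 739 [226 228 206]
ctr 649.5 -149.2 L 46.0 S 12.3 longdir -6.7 ztop 47.5 n 329 [61 60 57]
ctr 679.4 60.5 L 60.1 S 17.4 longdir -8.0 ztop 111.2 n 5170 [ 44  97 122]
ctr 664.5 -46.1 L 47.1 S 11.2 longdir -7.5 ztop 47.7 n 354 [232 112   8]
ctr 668.1 -18.1 L 46.8 S 11.7 longdir -8.0 ztop 44.0 n 357 [ 39  97 171]
knob:
ctr 679.5 60.5 L 60.1 S 17.2 longdir -7.7 ztop 112.0 n 1051 [231 154  27]
20 [(np.int64(-80), 1), (np.int64(-75), 1), (np.int64(-70), 5), (np.int64(-65), 6), (np.int64(-60), 6), (np.int64(-55), 6), (np.int64(-50), 6), (np.int64(-45), 6), (np.int64(-40), 7), (np.int64(-35), 6), (np.int64(-30), 6), (np.int64(-25), 6), (np.int64(-20), 6), (np.int64(-15), 6), (np.int64(-10), 6), (np.int64(-5), 6), (np.int64(0), 6), (np.int64(5), 6), (np.int64(
[... 2643 characters left out ...]
7), (np.int64(51), 7), (np.int64(54), 7), (np.int64(57), 7), (np.int64(60), 7), (np.int64(63), 7), (np.int64(66), 7), (np.int64(69), 7), (np.int64(72), 7), (np.int64(75), 7), (np.int64(78), 7), (np.int64(81), 7), (np.int64(84), 7), (np.int64(87), 7), (np.int64(90), 8), (np.int64(93), 7), (np.int64(96), 7), (np.int64(99), 397), (np.int64(102), 399), (np.int64(105), 402), (np.int64(108), 405), (np.int64(111), 409), (np.int64(114), 412), (np.int64(117), 413), (np.int64(120), 418), (np.int64(123), 423), (np.int64(126), 430), (np.int64(129), 430), (np.int64(132), 441), (np.int64(135), 423), (np.int64(138), 426), (np.int64(141), 427), (np.int64(144), 426), (np.int64(147), 34), (np.int64(150), 34)]
```

```bash
python3 - <<'E'
from h import *
go(.4208,.0301,.15,-18.9)
E
```

```text
t 3.3 pos [627.9 -39.7 338.6] yaw -7.64 shift mm [-214.5  188.7   41.6] ay 0.1965 down-in-tool [ 5.e-04  1.e+00 -4.e-04] F [0.  0.6 0.4] open 88.1
```

```bash
python3 -m inch '[[-24,21,5,0,0,0],[-24,21,5,0,0,0],[-24,21,5,0,0,0],[-24,21,5,0,0,0],[-24,21,5,0,0,0],[-24,21,5,0,0,0],[-24,21,5,0,0,0],[-24,21,4,0,0,0],[-22,21,3,0,0,0],[0,0,0,0,0.1,0],[0,0,0,0,0.097,0],[0,0,0,0,0,0]]'
python3 - <<'E'
from h import *
go(.4208,.0301,.15,-18.9)
W,C,d=cloud("wrist");cv2.imwrite("pics/w2.png",d["img"][:,:,::-1]);clus(W,C,.03,.1)
E
```

```text
clock: 4.3
tool_pos: [0.4213, 0.0304, 0.1496]
eef_rot: [0.697, -0.117, 0.117, -0.697]
contact_force: [0.6, -0.7, 0.5]
opening: 1.003
t 4.3 pos [421.3  30.4 149.6] yaw -19.02 shift mm [-0.4 -0.4 -0.4] ay -0.0021 down-in-tool [2.e-04 1.e+00 2.e-04] F [ 0.6 -0.7  0.5] open 88.4
ctr 420.6 30.0 L 49.9 S 18.3 longdir -17.9 ztop 46.3 n 1600 [173 170 146]
ctr 433.8 -121.2 L 60.0 S 29.5 longdir 2.2 ztop 53.7 n 2286 [232  23  12]
ctr 430.7 117.2 L 49.9 S 18.5 longdir -18.1 ztop 46.5 n 1960 [233 236 223]
ctr 437.3 -150.6 L 22.9 S 2.8 longdir -2.1 ztop 44.5 n 121 [33 29 29]
ctr 641.0 59.2 L 70.9 S 14.9 longdir 86.1 ztop 65.1 n 6117 [ 9 18 31]
ctr 648.7 -43.8 L 20.1 S 11.9 longdir -7.3 ztop 46.8 n 723 [101  44   3]
ctr 653.7 -16.3 L 20.9 S 12.5 longdir -10.7 ztop 43.2 n 1007 [ 34  84 124]
```

View pics/w2.png

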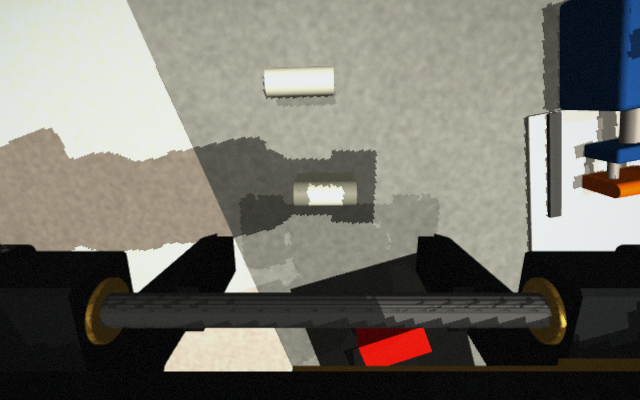

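The foot is centred between the fingers at (325,193). I descend and grip.

```bash
python3 -m inch '[[0,24,0,0,0,0],[0,24,0,0,0,0],[0,24,0,0,0,0],[0,24,0,0,0,0],[0,24,0,0,0,0],[0,15,0,0,0,0],[0,6,0,0,0,0],[0,0,0,0,0,0]]'
python3 -m inch '[[0,0,0,0,0,0],[0,0,0,0,0,0],[0,0,0,0,0,0],[0,0,0,0,0,0],[0,0,0,0,0,0],[0,0,0,0,0,0],[0,0,0,0,0,0],[0,0,0,0,0,0]]' 30 25
python3 -m inch '[[0,0,0,0,0,0],[0,-10,0,0,0,0],[0,-20,0,0,0,0],[0,-20,0,0,0,0],[0,-20,0,0,0,0],[0,-20,0,0,0,0],[0,0,0,0,0,0]]'
python3 - <<'E'
from h import *
e=np.array([.1417,.9899]);o=np.array([.6795,.0605])-.214*e
t=o+e*.022
print(o,t);go(*t,.1,-8.15)
E
```

```text
clock: 5.02
tool_pos: [0.4297, 0.0315, 0.0407]
eef_rot: [0.698, -0.119, 0.108, -0.698]
contact_force: [0.3, 0.7, 0.0]
opening: 1.004
clock: 5.68
tool_pos: [0.4287, 0.0314, 0.0415]
eef_rot: [0.698, -0.122, 0.11, -0.697]
contact_force: [-1.1, 0.6, 3.9]
opening: 0.552
clock: 6.27
tool_pos: [0.4321, 0.0308, 0.1336]
eef_rot: [0.698, -0.12, 0.112, -0.697]
contact_force: [-0.3, -0.5, -0.9]
opening: 0.551
[ 0.6491762 -0.1513386] [ 0.6522936 -0.1295608]
t 6.27 pos [432.1  30.8 133.6] yaw -18.9 shift mm [260.6  31.2 -80.3] ay -0.1877 down-in-tool [0.0102 0.9999 0.0026] F [-0.3 -0.5 -0.9] open 48.6
```

```bash
python3 - <<'E'
from h import *
print(r.get_state()["q"])
W,C,d=cloud("wrist");cv2.imwrite("pics/w3.png",d["img"][:,:,::-1]);clus(W,C,.03,.12)
E
```

```text
[-0.4412578   0.71128413  0.43716344  2.23360237 -0.85252177  0.37841182
  0.38809835]
ctr 435.0 -112.4 L 62.1 S 22.1 longdir -10.3 ztop 53.5 n 2058 [78 11  8]
ctr 431.0 117.2 L 50.1 S 18.3 longdir -16.8 ztop 46.5 n 2206 [240 242 231]
ctr 433.6 35.9 L 50.2 S 1.5 longdir -18.7 ztop 119.1 n 1544 [80 80 66]
ctr 638.2 59.1 L 70.4 S 9.7 longdir 86.2 ztop 64.3 n 5855 [ 9 19 32]
ctr 645.6 -42.9 L 12.5 S 12.1 longdir -8.1 ztop 46.7 n 650 [83 34  4]
ctr 650.3 -15.9 L 13.7 S 12.4 longdir -7.7 ztop 43.1 n 655 [29 68 85]
```

View pics/w3.png

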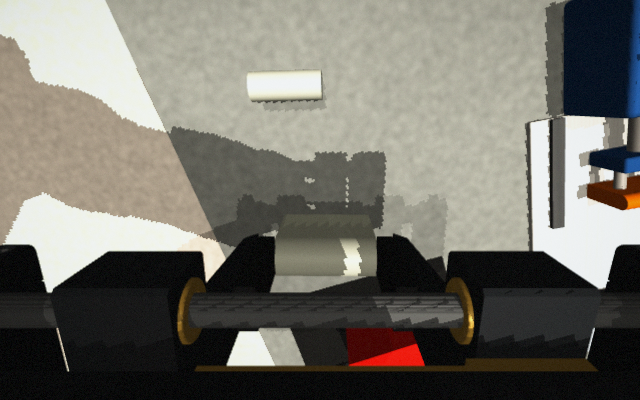

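```bash
python3 -m inch '[[0,0,0,0,-0.094,-0.010],[0,0,0,0.003,-0.094,0],[0,0,0,0,0,0]]'
python3 - <<'E'
from h import *
e=np.array([.1417,.9899]);o=np.array([.6795,.0605])-.214*e
t=o+e*.026
go(*t,.1336,-8.15)
E
```

```text
clock: 6.57
tool_pos: [0.43, 0.0311, 0.1305]
eef_rot: [-0.705, 0.052, -0.047, 0.706]
contact_force: [-0.6, 0.1, -0.6]
opening: 0.551
t 6.57 pos [430.   31.1 130.5] yaw -8.0 shift mm [ 242.5   -4.9 -124.2] ay 0.0026 down-in-tool [ 0.0068  1.     -0.0014] F [-0.6  0.1 -0.6] open 48.5
```

```bash
python3 -m inch '[[24,0,-12,0,0,0],[24,0,-12,0,0,0],[24,0,-12,0,0,0],[24,0,-12,0,0,0],[24,0,-12,0,0,0],[24,0,-12,0,0,0],[24,0,-12,0,0,0],[24,0,-12,0,0,0],[24,0,-12,0,0,0],[24,0,-12,0,0,0],[0,0,0,0,0,-0.007],[0,0,0,0,0,0]]'
python3 - <<'E'
from h import *
e=np.array([.1417,.9899]);o=np.array([.6795,.0605])-.214*e
t=o+e*.026
go(*t,.0495,-8.15)
W,C,d=cloud("wrist");cv2.imwrite("pics/w4.png",d["img"][:,:,::-1]);clus(W,C,.03,.12)
print(r.get_state()["q"])
E
```

```text
clock: 7.57
tool_pos: [0.6508, -0.1228, 0.1281]
eef_rot: [-0.705, 0.051, -0.052, 0.706]
contact_force: [-1.3, -0.8, -0.6]
opening: 0.554
t 7.57 pos [ 650.8 -122.8  128.1] yaw -8.33 shift mm [ 2.4 78.6 -2.6] ay -0.0031 down-in-tool [-3.0e-04  1.0e+00 -1.2e-03] F [-1.3 -0.8 -0.6] open 48.8
ctr 438.9 -121.5 L 52.8 S 28.4 longdir 2.6 ztop 54.0 n 3073 [234  17   8]
ctr 424.1 -211.6 L 18.4 S 4.8 longdir -87.2 ztop 54.2 n 47 [ 20  68 135]
ctr 439.5 -153.9 L 20.0 S 10.2 longdir 6.9 ztop 53.7 n 554 [35 33 33]
ctr 651.4 -117.5 L 50.1 S 1.3 longdir -8.5 ztop 118.9 n 1936 [81 81 68]
ctr 666.2 -32.6 L 47.9 S 39.8 longdir -8.4 ztop 47.1 n 3996 [181 114 151]
[-0.15050313  0.93855162  0.53642047  1.55901342 -0.60452404  0.81647936
  0.48548998]
```

View pics/w4.png

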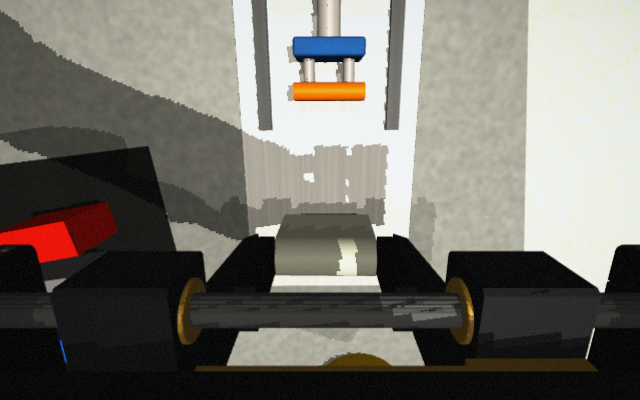

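```bash
python3 - <<'E'
from h import *
T,_=tool();W,C,d=cloud("wrist")
P=(np.c_[W,np.ones(len(W))]@np.linalg.inv(T).T)[:,:3]*1000
m=(abs(P[:,0])<18)&(P[:,1]>-60)&(P[:,1]<70)&(abs(P[:,2])<40)
q=P[m]
for a in range(-60,70,4):
    k=(q[:,1]>=a)&(q[:,1]<a+4)
    if k.sum()>5: print(a,k.sum(),np.percentile(q[k,2],[2,50,98]).round(1))
E
```

```text
-8 459 [-8.2 -4.4 -0.4]
-4 1758 [-11.7  -1.5   3.7]
0 510 [-13.    4.3   5.4]
4 254 [4.6 5.3 5.8]
8 219 [4.8 5.3 5.9]
12 196 [4.9 5.4 5.8]
16 185 [4.9 5.4 5.8]
20 175 [5.  5.4 5.8]
24 152 [5.  5.5 5.8]
28 160 [5.  5.4 6. ]
32 141 [5.  5.4 5.9]
36 131 [5.  5.4 5.9]
40 47 [5.1 5.4 5.6]
```

```bash
python3 -m inch '[[2,20,0,0,0,0],[0,20,0,0,0,0],[0,18,0,0,0,0],[0,10,0,0,0,0],[0,6,0,0,0,0],[0,3,0,0,0,0],[0,0,0,0,0,0],[0,0,0,0,0,0]]'
python3 -c "
from h import *
go(.6528,-.1256,.046,-8.15)"
```

```text
clock: 8.33
tool_pos: [0.6535, -0.122, 0.0535]
eef_rot: [-0.705, 0.049, -0.051, 0.706]
contact_force: [-0.3, -0.4, -0.4]
opening: 0.551
t 8.33 pos [ 653.5 -122.    53.5] yaw -8.14 shift mm [-0.2  7.5 -3.7] ay 0.0002 down-in-tool [-2.4e-03  1.0e+00 -9.0e-04] F [-0.3 -0.4 -0.4] open 48.5
```

```bash
python3 -m inch '[[0,3,0,0,0,0],[0,2,0,0,0,0],[0,1,0,0,0,0],[0,0,0,0,0,0],[0,0,0,0,0,0]]'; python3 -m inch '[[0,1,0,0,0,0],[0,0,0,0,0,0]]'; python3 -c "
from h import *
go(.6528,-.1256,.046,-8.15)"
```

```text
clock: 8.75
tool_pos: [0.6537, -0.1221, 0.0479]
eef_rot: [-0.705, 0.049, -0.051, 0.706]
contact_force: [-0.2, 0.7, 5.4]
opening: 0.554
clock: 8.92
tool_pos: [0.6539, -0.1221, 0.0477]
eef_rot: [-0.705, 0.049, -0.051, 0.706]
contact_force: [-1.5, 0.7, 11.2]
opening: 0.554
t 8.92 pos [ 653.9 -122.1   47.7] yaw -8.14 shift mm [-0.6  1.6 -3.6] ay 0.0002 down-in-tool [-0.0031  1.     -0.0015] F [-1.5  0.7 11.2] open 48.8
```

It touches the bed, so I release and re-grip lower down.

```bash
python3 -m inch '[[0,-1,0,0,0,0],[0,0,0,0,0,0],[0,0,0,0,0,0],[0,-3,0,0,0,0],[0,0,-4,0,0,0],[0,0,0,0,0,0]]' 64; python3 -c "
from h import *
go(.6528,-.1260,.012,-8.15)
W,C,d=cloud('wrist');clus(W,C,.03,.12)"
```

```text
clock: 9.42
tool_pos: [0.6523, -0.1271, 0.0499]
eef_rot: [0.705, -0.05, 0.051, -0.705]
contact_force: [-0.1, 0.6, -0.6]
opening: 0.725
t 9.42 pos [ 652.3 -127.1   49.9] yaw -8.19 shift mm [ 0.2 37.9  1.1] ay -0.0006 down-in-tool [-1.5e-03  1.0e+00  1.0e-04] F [-0.1  0.6 -0.6] open 63.9
ctr 578.4 -85.5 L 11.2 S 7.6 longdir -65.5 ztop 119.8 n 650 [10 10 10]
ctr 612.9 -122.5 L 20.9 S 1.5 longdir 80.5 ztop 117.7 n 4313 [ 9 10 10]
ctr 616.9 -95.0 L 11.9 S 1.1 longdir 82.3 ztop 119.9 n 98 [16 16 15]
ctr 649.9 -146.9 L 48.1 S 8.8 longdir -8.3 ztop 47.2 n 2519 [29 29 27]
ctr 653.4 -125.9 L 50.1 S 18.2 longdir -8.2 ztop 52.2 n 4726 [127 125 106]
ctr 666.0 -34.8 L 48.1 S 35.2 longdir -8.3 ztop 47.2 n 6754 [192 103  33]
ctr 691.3 -132.1 L 19.2 S 1.6 longdir 82.3 ztop 117.4 n 4232 [10 10 10]
ctr 695.5 -105.2 L 13.4 S 5.1 longdir 58.9 ztop 120.0 n 110 [10 11 11]
ctr 733.9 -108.4 L 9.9 S 6.3 longdir 51.3 ztop 119.8 n 572 [ 9  9 10]
```

```bash
python3 -m inch '[[0,13,1,0,0,0],[0,13,0,0,0,0],[0,10,0,0,0,0],[0,2,0,0,0,0],[0,0,0,0,0,0]]'; python3 -m inch '[[0,0,0,0,0,0],[0,0,0,0,0,0],[0,0,0,0,0,0],[0,0,0,0,0,0],[0,0,0,0,0,0]]' 40 12; python3 -m inch '[[0,0,-2,0,0,0],[0,0,-2,0,0,0],[0,0,0,0,0,0]]';python3 -c "
from h import *
go(.6528,-.1260,.012,-8.15)"
```

```text
clock: 9.88
tool_pos: [0.6515, -0.1244, 0.0099]
eef_rot: [-0.705, 0.051, -0.05, 0.706]
contact_force: [0.3, 0.5, 0.4]
opening: 0.727
clock: 10.3
tool_pos: [0.653, -0.1249, 0.0122]
eef_rot: [-0.705, 0.049, -0.051, 0.706]
contact_force: [-0.7, -0.1, 0.1]
opening: 0.563
clock: 10.55
tool_pos: [0.6525, -0.1289, 0.0122]
eef_rot: [-0.705, 0.049, -0.051, 0.706]
contact_force: [-0.2, 1.8, 2.4]
opening: 0.572
t 10.55 pos [ 652.5 -128.9   12.2] yaw -8.14 shift mm [-0.1  0.2  2.9] ay 0.0001 down-in-tool [-0.0021  1.     -0.0014] F [-0.2  1.8  2.4] open 50.4
```

```bash
python3 -m inch '[[0,0,-1,0,0,0],[0,0,-1,0,0,0],[0,0,0,0,0,0]]'; python3 -m inch '[[0,0,-1,0,0,0],[0,0,0,0,0,0]]';python3 -m inch '[[0,0,-1,0,0,0],[0,0,0,0,0,0]]'
```

```text
clock: 10.8
tool_pos: [0.6524, -0.1299, 0.0122]
eef_rot: [-0.704, 0.049, -0.051, 0.706]
contact_force: [0.1, 3.3, 5.7]
opening: 0.569
clock: 10.97
tool_pos: [0.6523, -0.1309, 0.0122]
eef_rot: [-0.704, 0.049, -0.051, 0.706]
contact_force: [0.1, 4.2, 6.1]
opening: 0.568
clock: 11.13
tool_pos: [0.6522, -0.1318, 0.0122]
eef_rot: [-0.704, 0.049, -0.051, 0.706]
contact_force: [0.6, 3.6, 4.9]
opening: 0.566
```

```bash
python3 -c "
from h import *
go(.6528,-.1260,.012,-8.15)
W,C,d=cloud('wrist');clus(W,C,.035,.06);cv2.imwrite('pics/w5.png',d['img'][:,:,::-1])"
```

```text
t 11.13 pos [ 652.2 -131.8   12.2] yaw -8.1 shift mm [-0.2  0.2  5.8] ay 0.0009 down-in-tool [-0.0021  1.     -0.0026] F [0.6 3.6 4.9] open 49.8
ctr 653.0 -125.2 L 83.6 S 8.0 longdir -8.0 ztop 58.0 n 7753 [73 72 61]
ctr 622.1 -137.4 L 7.8 S 4.2 longdir -12.5 ztop 59.8 n 85 [19 19 18]
ctr 649.3 -151.1 L 48.0 S 6.3 longdir -8.4 ztop 47.6 n 1074 [33 32 31]
ctr 664.3 -46.4 L 48.4 S 12.0 longdir -8.1 ztop 47.5 n 6255 [236 121   5]
ctr 679.2 -145.7 L 7.6 S 3.9 longdir -1.5 ztop 59.3 n 82 [18 18 17]
```

View pics/w5.png

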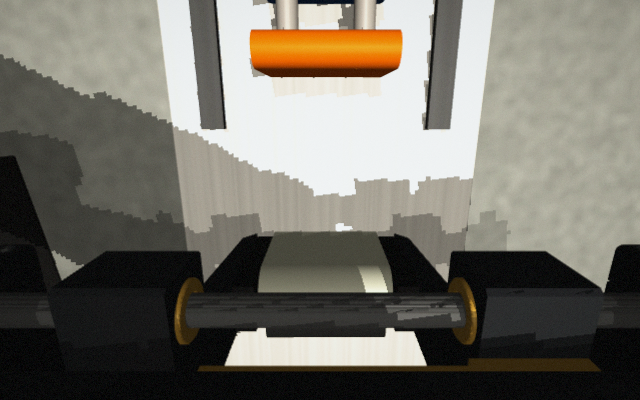

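```bash
cat >> h.py <<'E'
E_=np.array([.1417,.9899]);N_=np.array([.9899,-.1417]);O_=np.array([.6795,.0605])-.214*E_
def prof(W,half=15,lo=-20,hi=130):
    P=W[:,:2]-O_;cx=P@E_*1000;cy=P@N_*1000
    for a in range(6,62,4):
        k=(abs(cy)<half)&(W[:,2]*1000>=a)&(W[:,2]*1000<a+4)&(cx>lo)&(cx<hi)
        h=np.histogram(cx[k],bins=np.arange(lo,hi+2,1.0));
        print(a,[(int(h[1][i]),int(h[0][i])) for i in range(len(h[0])) if h[0][i]>25])
E
python3 -c "
from h import *
W,C,d=cloud('wrist');prof(W)"
```

```text
6 [(28, 190), (29, 114), (30, 110), (31, 110), (32, 90), (33, 118), (34, 93), (35, 121), (36, 108), (37, 90), (38, 113), (39, 113), (40, 111), (41, 102), (42, 117), (43, 106), (44, 107), (45, 113), (46, 114), (47, 111), (48, 109), (49, 123), (50, 110), (51, 117), (52, 117), (53, 124), (54, 117), (55, 120), (56, 118), (57, 130), (58, 121), (59, 123), (60, 117), (61, 112), (62, 117), (63, 119), (64, 133), (65, 123), (66, 121), (67, 114), (68, 118), (69, 116), (70, 142), (71, 142), (72, 116), (73, 111), (74, 123), (75, 160), (76, 125), (77, 121), (78, 115), (79, 164), (80, 126), (81, 114), (82, 116), (83, 175), (84, 123), (85, 113), (86, 183), (87, 123), (88, 120), (89, 183), (90, 119), (91, 124), (92, 181), (93, 124), (94, 136), (95, 167), (96, 115), (97, 182), (98, 117), (99, 149), (100, 69), (119, 103), (120, 118), (121, 122), (122, 125), (123, 129), (124, 129), (125, 131), (126, 135), (127, 130), (128, 134)]
10 [(28, 177), (100, 32), (127, 27), (128, 125)]
14 [(28, 188), (100, 70)]
18 [(27, 46), (28, 194), (100, 75)]
22 [(27, 49), (28, 208), (100, 78)]
26 [(27, 63), (28, 195), (100, 79), (115, 39), (116, 40), (117, 50), (118, 41), (119, 38), (120, 43), (121, 41), (122, 35), (123, 43)]
30 [(27, 62), (28, 222), (100, 85), (114, 38), (115, 55), (116, 46), (117, 44), (118, 54), (119, 62), (120, 55), (121, 60), (122, 47), (123, 26)]
34 [(27, 70), (28, 264), (100, 99)]
38 [(27, 93), (28, 258), (100, 177)]
42 [(-3, 33), (-2, 57), (26, 52), (27, 307), (28, 197), (100, 257), (101, 347), (102, 231), (103, 169), (104, 76), (105, 45), (106, 38), (107, 49), (108, 113), (109, 179), (110, 258), (111, 183)]
46 [(-2, 37), (-1, 87), (0, 131), (1, 138), (2, 139), (22, 34), (23, 106), (24, 202), (25, 306), (26, 287), (27, 138), (102, 91), (103, 181), (104, 264), (105, 289), (106, 288), (107, 267), (108, 202), (109, 104)]
50 [(21, 60), (22, 194), (23, 165), (24, 70)]
54 []
58 []
```

The first foot's front face is at clamp x = 28, with the jaw reading 100, so it sits against the stop. The gap will therefore be about 32 mm, which calls for the red 28 mm spacer. I release and go for the farthest foot.

```bash
python3 -m inch '[[0,0,0.5,0,0,0],[0,0,0,0,0,0],[0,0,0,0,0,0],[0,-10,0,0,0,0],[0,-20,0,0,0,0],[0,-25,0,0,0,0],[0,-30,0,0,0,0],[0,-30,0,0,0,0],[0,-30,0,0,0,0],[0,-30,0,0,0,0],[0,0,0,0,0,0]]' 64; python3 -c "
from h import *
W,C,d=cloud('wrist');clus(W,C,.035,.06);prof(W,15,0,40)
go(.441,.290,.19,0)"
```

```text
clock: 12.15
tool_pos: [0.6545, -0.1349, 0.1939]
eef_rot: [0.706, -0.046, 0.055, -0.704]
contact_force: [1.0, -0.9, -0.2]
opening: 0.727
ctr 419.2 -161.2 L 62.0 S 24.5 longdir 3.2 ztop 54.1 n 1793 [121 116 111]
ctr 433.9 -121.8 L 62.9 S 28.3 longdir 2.5 ztop 54.2 n 2446 [237  21  11]
ctr 650.7 -138.6 L 50.1 S 30.0 longdir -9.7 ztop 52.2 n 1885 [145 143 121]
ctr 664.2 -46.3 L 47.8 S 11.4 longdir -8.2 ztop 47.6 n 848 [240 128   6]
ctr 668.1 -18.7 L 47.5 S 12.0 longdir -8.0 ztop 43.9 n 1041 [ 42 104 181]
6 [(33, 26), (34, 27), (35, 26), (36, 26), (38, 26), (39, 29)]
10 [(28, 29)]
14 []
18 []
22 [(28, 27)]
26 [(28, 30)]
30 [(28, 28)]
34 []
38 [(7, 30), (28, 30)]
42 [(5, 35), (6, 44), (27, 30), (28, 28)]
46 [(1, 31), (3, 29), (10, 31), (24, 37), (25, 34), (26, 37)]
50 [(13, 27), (14, 30), (15, 33), (16, 38), (17, 37), (18, 34), (19, 48), (20, 38), (21, 33), (22, 29)]
54 []
58 []
t 12.2 pos [ 653.2 -134.1  191. ] yaw -8.18 shift mm [-270.4   -1.5  389.6] ay -0.1427 down-in-tool [-8.6e-03  1.0e+00  6.0e-04] F [-1.2 -0.4 -0.3] open 64.0
```

```bash
python3 -m inch '[[-22.5,0,32.5,0,0,0],[-22.5,0,32.5,0,0,0],[-22.5,0,32.5,0,0,0],[-22.5,0,32.5,0,0,0],[-22.5,0,32.5,0,0,0],[-22.5,0,32.5,0,0,0],[-22.5,0,32.5,0,0,0],[-22.5,0,32.5,0,0,0],[-22.5,0,32.5,0,0,0],[-22.5,0,32.5,0,0,0],[-22.5,0,32.5,0,0,0],[-22.5,0,32.5,0,0,0]]' 80; python3 -m inch '[[0,0,0,0,-0.07,0],[0,0,0,0,-0.07,0],[0,0,0,0,0,0]]'; python3 -c "
from h import *
W,C,d=cloud('wrist');clus(W,C,.035,.06)
go(.441,.290,.19,0);print(r.get_state()['q'])"
```

```text
clock: 13.2
tool_pos: [0.4376, 0.2929, 0.1862]
eef_rot: [0.705, -0.05, 0.05, -0.705]
contact_force: [-0.1, -0.0, 0.6]
opening: 0.905
clock: 13.45
tool_pos: [0.4382, 0.2923, 0.1862]
eef_rot: [0.707, 0.001, -0.001, -0.707]
contact_force: [0.2, 0.1, -0.2]
opening: 0.91
ctr 431.3 119.1 L 50.1 S 17.6 longdir -17.7 ztop 46.3 n 899 [235 237 221]
ctr 439.8 292.4 L 49.8 S 17.8 longdir 0.5 ztop 46.4 n 1192 [177 175 150]
ctr 648.9 400.5 L 69.8 S 22.4 longdir -68.7 ztop 59.0 n 2054 [ 5 20 43]
ctr 689.1 266.1 L 65.0 S 30.3 longdir 77.3 ztop 59.2 n 1800 [28 27 26]
t 13.5 pos [438.7 291.6 186.4] yaw -0.18 shift mm [ 2.3 -3.6 -1.6] ay -0.0031 down-in-tool [-3.e-04  1.e+00 -1.e-04] F [ 0.7 -0.3  0.3] open 80.0
[-1.03182594  0.72350832  0.61613409  1.94000337 -0.64937412  0.68475929
 -0.01557022]
```

```bash
python3 -m inch '[[1,24,0,0,0,0],[0,26,1,0,0,0],[0,26,0,0,0,0],[0,26,0,0,0,0],[0,26,0,0,0,0],[0,26,0,0,0,0],[0,16,0,0,0,0],[0,7,0,0,0,0],[0,1,0,0,0,0],[0,0,0,0,0,0]]'; python3 -c "
from h import *
go(.4398,.2924,.008,0);print(r.get_state()['q'])"
```

```text
clock: 14.33
tool_pos: [0.441, 0.2923, 0.0089]
eef_rot: [-0.707, 0.001, -0.002, 0.707]
contact_force: [0.1, -0.9, 0.3]
opening: 0.912
t 14.33 pos [441.  292.3   8.9] yaw -0.23 shift mm [-1.2  0.9  0.1] ay -0.0041 down-in-tool [-1.4e-03  1.0e+00 -4.0e-04] F [ 0.1 -0.9  0.3] open 80.4
[-0.82687903  0.98023462  0.26228038  1.99979204 -0.89720708  0.27838165
  0.19515947]
```

```bash
python3 -m inch '[[0,0,0,0,0,0],[0,0,0,0,0,0],[0,0,0,0,0,0],[0,0,0,0,0,0],[0,0,0,0,0,0],[0,0,0,0,0,0]]' 35 20; python3 -m inch '[[0,-8,0,0,0,0],[0,-16,0,0,0,0],[0,-22,0,0,0,0],[0,-24,0,0,0,0],[0,-24,0,0,0,0],[0,-24,0,0,0,0],[0,-24,0,0,0,0],[0,0,0,0,0.07,0],[0,0,0,0,0.071,0],[0,0,0,0,0,0]]';  python3 -c "
from h import *
t=O_+E_*.054
go(*t,.14,-8.15)
T,_=tool();W,C,d=cloud('wrist')
P=(np.c_[W,np.ones(len(W))]@np.linalg.inv(T).T)[:,:3]*1000
m=(abs(P[:,0])<18)&(P[:,1]>-60)&(P[:,1]<70)&(abs(P[:,2])<40)
q=P[m]
for a in range(-60,70,8):
    k=(q[:,1]>=a)&(q[:,1]<a+8)
    if k.sum()>5: print(a,k.sum(),np.percentile(q[k,2],[2,50,98]).round(1))
"
```

```text
clock: 14.83
tool_pos: [0.4407, 0.2933, 0.0093]
eef_rot: [-0.707, -0.0, -0.001, 0.708]
contact_force: [-0.1, -0.2, 4.6]
opening: 0.561
clock: 15.67
tool_pos: [0.4401, 0.2931, 0.1516]
eef_rot: [-0.705, 0.05, -0.052, 0.706]
contact_force: [0.3, -0.6, -1.1]
opening: 0.565
t 15.67 pos [440.1 293.1 151.6] yaw -8.28 shift mm [ 270.8   11.5 -355.7] ay -0.0023 down-in-tool [-0.0016  1.     -0.0015] F [ 0.3 -0.6 -1.1] open 49.7
-44 309 [0.6 1.8 4.3]
-36 2459 [0.7 5.8 8.9]
-28 797 [8.1 8.8 9.4]
-20 670 [8.1 8.8 9.4]
-12 544 [8.2 8.8 9.3]
-4 477 [8.2 8.8 9.3]
4 253 [8.3 8.7 9.3]
```

```bash
python3 -m inch '[[22.5,0,-29.6,0,0,0],[22.5,0,-29.6,0,0,0],[22.5,0,-29.6,0,0,0],[22.5,0,-29.6,0,0,0],[22.5,0,-29.6,0,0,0],[22.5,0,-29.6,0,0,0],[22.5,0,-29.6,0,0,0],[22.5,0,-29.6,0,0,0],[22.5,0,-29.6,0,0,0],[22.5,0,-29.6,0,0,0],[22.5,0,-29.6,0,0,0],[22.5,0,-29.6,0,0,0]]'; python3 -m inch '[[0,0,0,0,0,0],[0,0,0,0,0,0]]';python3 -c "
from h import *
t=O_+E_*.054
go(*t,.0159,-8.15);print(r.get_state()['q'])"
```

```text
clock: 16.72
tool_pos: [0.657, -0.099, 0.1504]
eef_rot: [-0.705, 0.05, -0.05, 0.706]
contact_force: [1.5, -0.2, -1.1]
opening: 0.564
clock: 16.88
tool_pos: [0.6567, -0.1008, 0.1505]
eef_rot: [0.706, -0.051, 0.052, -0.705]
contact_force: [-0.9, 0.7, -1.3]
opening: 0.569
t 16.88 pos [ 656.7 -100.8  150.5] yaw -8.37 shift mm [ -0.4 134.6   3.1] ay -0.0038 down-in-tool [-0.0011  1.      0.001 ] F [-0.9  0.7 -1.3] open 50.1
[-0.19366458  0.91626282  0.56003494  1.5377925  -0.58851791  0.8596
  0.43531812]
```

```bash
python3 -m inch '[[0,24,1,0,-0.004,0],[0,26,1,0,0,0],[0,26,0,0,0,0],[0,24,0,0,0,0],[0,18,0,0,0,0],[0,10,0,0,0,0],[0,5,0,0,0,0],[0,0,0,0,0,0]]';python3 -c "
from h import *
t=O_+E_*.0392
go(*t,.0159,-8.15)"
```

```text
clock: 17.55
tool_pos: [0.6567, -0.0939, 0.017]
eef_rot: [-0.705, 0.049, -0.048, 0.706]
contact_force: [-0.7, -0.2, -0.4]
opening: 0.567
t 17.55 pos [656.7 -93.9  17. ] yaw -7.89 shift mm [  0.6   1.1 -18.7] ay 0.0045 down-in-tool [ 6.0e-04  1.0e+00 -1.7e-03] F [-0.7 -0.2 -0.4] open 50.0
```

Now I lower it to the bed, then push toward the stop.

```bash
python3 -m inch '[[0,1,-2,0,0.004,0],[0,0,-4,0,0,0],[0,0,-4,0,0,0],[0,0,-3,0,0,0],[0,0,-2,0,0,0],[0,0,0,0,0,0]]';python3 -m inch '[[0,0,-1,0,0,0],[0,0,-1,0,0,0],[0,0,-1,0,0,0],[0,0,0,0,0,0]]'; python3 -c "
from h import *
t=O_+E_*.0392
go(*t,.0159,-8.15);W,C,d=cloud('wrist');prof(W,15,0,99)"
```

```text
clock: 18.05
tool_pos: [0.6553, -0.1111, 0.0173]
eef_rot: [-0.705, 0.05, -0.052, 0.705]
contact_force: [-0.6, -0.7, -0.9]
opening: 0.563
clock: 18.38
tool_pos: [0.6549, -0.1128, 0.0167]
eef_rot: [-0.705, 0.05, -0.051, 0.706]
contact_force: [-0.3, 0.7, -0.6]
opening: 0.567
t 18.38 pos [ 654.9 -112.8   16.7] yaw -8.19 shift mm [-0.2  0.8  0.2] ay -0.0006 down-in-tool [-0.0012  1.     -0.0013] F [-0.3  0.7 -0.6] open 50.0
6 [(47, 135), (48, 112), (49, 93), (50, 108), (51, 105), (52, 90), (53, 108), (54, 101), (55, 109), (56, 98), (57, 109), (58, 102), (59, 103), (60, 101), (61, 110), (62, 101), (63, 98), (64, 105), (65, 103), (66, 107), (67, 107), (68, 113), (69, 119), (70, 107), (71, 116), (72, 103), (73, 113), (74, 106), (75, 117), (76, 112), (77, 110), (78, 106), (79, 109), (80, 113), (81, 119), (82, 117), (83, 129), (84, 120), (85, 111), (86, 117), (87, 117), (88, 111), (89, 108), (90, 118), (91, 127), (92, 140), (93, 128), (94, 108), (95, 110), (96, 117), (97, 117), (98, 30)]
10 [(47, 145), (48, 38)]
14 [(47, 146), (48, 47)]
18 [(47, 152), (48, 69)]
22 [(47, 184), (48, 44)]
26 [(47, 188), (48, 57)]
30 [(47, 212), (48, 51)]
34 [(47, 218), (48, 74)]
38 [(47, 244), (48, 66)]
42 [(3, 42), (4, 116), (5, 192), (6, 138), (46, 30), (47, 325), (48, 71)]
46 [(0, 81), (1, 125), (2, 131), (3, 126), (4, 107), (5, 39), (11, 39), (44, 78), (45, 223), (46, 323), (47, 158)]
50 [(12, 57), (13, 84), (14, 112), (15, 124), (16, 144), (17, 147), (18, 175), (19, 178), (20, 175), (21, 178), (39, 122), (40, 212), (41, 223), (42, 247), (43, 236), (44, 195), (45, 78)]
54 []
58 []
```

```bash
python3 -m inch '[[0,1,0,0,0,0],[0,0,-1,0,0,0],[0,0,-1,0,0,0],[0,0,0,0,0,0]]';python3 -m inch '[[0,0,-1,0,0,0],[0,0,0,0,0,0]]'
```

```text
clock: 18.77
tool_pos: [0.6549, -0.1128, 0.0156]
eef_rot: [-0.704, 0.05, -0.051, 0.707]
contact_force: [0.6, 4.3, -0.5]
opening: 0.565
clock: 18.93
tool_pos: [0.6549, -0.1129, 0.0156]
eef_rot: [-0.704, 0.05, -0.05, 0.707]
contact_force: [0.7, 5.9, 0.3]
opening: 0.563
```

```bash
python3 -m inch '[[0,0,0.5,0,0,0],[0,0,0,0,0,0],[0,0,0,0,0,0],[0,-10,0,0,0,0],[0,-20,0,0,0,0],[0,-25,0,0,0,0],[0,-30,0,0,0,0],[0,-30,0,0,0,0],[0,-30,0,0,0,0],[0,-30,0,0,0,0],[0,0,0,0,0,0]]' 64; python3 -c "
from h import *
W,C,d=cloud('wrist');prof(W,15,0,99)
go(.45,.118,.19,-18)"
```

```text
clock: 19.85
tool_pos: [0.6575, -0.1183, 0.1983]
eef_rot: [0.706, -0.046, 0.055, -0.704]
contact_force: [-0.6, -0.4, 0.5]
opening: 0.727
6 [(48, 31), (50, 26), (51, 27), (61, 27), (65, 26), (66, 28), (68, 26), (72, 26), (77, 28), (78, 27), (79, 26), (84, 27), (85, 26), (86, 29), (87, 30), (88, 35), (89, 29), (92, 27), (93, 27)]
10 []
14 []
18 []
22 []
26 []
30 []
34 []
38 []
42 [(4, 27), (5, 29), (6, 41), (7, 28), (27, 38), (47, 45)]
46 [(0, 26), (1, 27), (2, 30), (3, 26), (24, 34), (25, 37), (26, 38), (44, 29), (45, 43), (46, 39)]
50 [(14, 33), (15, 27), (16, 36), (17, 33), (18, 32), (19, 35), (20, 35), (21, 31), (22, 30), (23, 27), (34, 33), (35, 31), (36, 35), (37, 33), (38, 33), (39, 33), (40, 32), (41, 32), (42, 39)]
54 []
58 []
t 19.9 pos [ 656.2 -117.5  195.3] yaw -8.25 shift mm [-237.9    3.   203.4] ay 0.1702 down-in-tool [-9.1e-03  1.0e+00  7.0e-04] F [-0. -0.  0.] open 63.8
```

```bash
python3 -m inch '[[-26,0,22.5,0,0,0.009],[-26,0,22.5,0,0,0],[-26,0,22.5,0,0,0],[-26,0,22.5,0,0,0],[-26,0,22.5,0,0,0],[-26,0,22.5,0,0,0],[-26,0,22.5,0,0,0],[-26,0,22.5,0,0,0],[-26,0,22.5,0,0,0],[0,0,0,0,0,0]]' 80; python3 -c "
from h import *
go(.431,.118,.19,-18);print(r.get_state()['q'])"
python3 -m inch '[[0,0,0,0,-0.12,0],[0,0,0,0,-0.12,0],[0,0,0,0,-0.12,0],[0,0,0,0,-0.12,0],[0,0,0,0,-0.12,0],[0,0,0,0,-0.12,0],[0,0,0,0,-0.12,0],[0,0,0,0,-0.12,0],[0,0,0,0,-0.12,0],[0,0,0,0,-0.12,0],[0,0,0,0,-0.12,0],[0,0,0,0,-0.12,0]]'; python3 -c "
from h import *
go(.431,.118,.19,-18);print(r.get_state()['q'])"
```

```text
clock: 20.73
tool_pos: [0.4452, 0.1236, 0.1914]
eef_rot: [-0.704, 0.054, -0.042, 0.707]
contact_force: [-0.8, -0.2, -0.6]
opening: 0.907
t 20.73 pos [445.2 123.6 191.4] yaw -7.73 shift mm [-13.3   1.6  -7.5] ay 0.1793 down-in-tool [ 0.017   0.9999 -0.0027] F [-0.8 -0.2 -0.6] open 79.9
[-0.72397973  0.64664584  0.59216461  2.10342816 -0.65799214  0.59811091
  0.20763084]
clock: 21.73
tool_pos: [0.4514, 0.1173, 0.1922]
eef_rot: [-0.56, -0.426, 0.431, 0.565]
contact_force: [0.8, 0.3, -0.7]
opening: 0.909
t 21.73 pos [451.4 117.3 192.2] yaw 74.6 shift mm [-4.8  2.4 19.8] ay -1.5255 down-in-tool [ 9.0e-04  1.0e+00 -8.3e-03] F [ 0.8  0.3 -0.7] open 80.0
[-0.46128397  0.57680404  0.17337835  2.08490602 -0.20433814  0.50305225
  1.16672636]
```

```bash

python3 -m inch '[[0,0,0,0,-0.12,0],[0,0,0,0,-0.12,0],[0,0,0,0,-0.12,0],[0,0,0,0,-0.12,0],[0,0,0,0,-0.12,0],[0,0,0,0,-0.12,0],[0,0,0,0,-0.12,0],[0,0,0,0,-0.12,0],[0,0,0,0,-0.12,0],[0,0,0,0,-0.12,0],[0,0,0,0,-0.12,0],[0,0,0,0,-0.12,0]]';python3 -m inch '[[0,0,0,0,-0.08,0],[0,0,0,0,0,0],[0,0,0,0,0,0]]'; python3 -c "
from h import *
W,C,d=cloud('wrist');clus(W,C,.035,.06)
go(.431,.118,.19,-18);print(r.get_state()['q'])"
```

```text
clock: 22.73
tool_pos: [0.4514, 0.1172, 0.1922]
eef_rot: [-0.137, -0.693, 0.693, 0.143]
contact_force: [0.3, -0.8, 0.6]
opening: 0.905
clock: 22.98
tool_pos: [0.4514, 0.1175, 0.1922]
eef_rot: [0.112, 0.698, -0.697, -0.119]
contact_force: [-0.3, 0.0, 0.2]
opening: 0.908
ctr 430.3 116.6 L 49.9 S 19.2 longdir -16.9 ztop 46.3 n 1162 [161 159 136]
ctr 639.8 -103.1 L 22.0 S 2.8 longdir -5.9 ztop 46.5 n 241 [63 62 53]
ctr 638.6 65.9 L 83.6 S 5.6 longdir 82.2 ztop 59.3 n 1680 [ 9 20 36]
ctr 662.4 -46.3 L 48.7 S 12.0 longdir -8.4 ztop 47.1 n 983 [229 107   3]
ctr 667.5 -18.9 L 49.6 S 12.1 longdir -8.2 ztop 43.5 n 891 [ 35  89 159]
t 23.03 pos [451.4 117.6 192.3] yaw 161.22 shift mm [19.4  2.5  6.2] ay -0.0137 down-in-tool [-0.0083  1.     -0.001 ] F [-0.2 -0.2  0.5] open 79.9
[-0.1767049   0.57535951 -0.26907857  2.07045798  0.27732137  0.53624567
  2.16871792]
```

```bash

python3 -m inch '[[19.5,0,7,0,-0.014,0.008],[0,22,0,0,0,0],[0,22,0,0,0,0],[0,22,0,0,0,0],[0,22,0,0,0,0],[0,22,0,0,0,0],[0,22,0,0,0,0],[0,22,0,0,0,0],[0,18,0,0,0,0],[0,10,0,0,0,0],[0,0,0,0,0,0]]'; python3 -c "
from h import *
go(.4306,.117,.009,-18);print(r.get_state()['q'])"
```

```text
clock: 23.95
tool_pos: [0.4327, 0.1178, 0.0268]
eef_rot: [-0.108, -0.697, 0.7, 0.111]
contact_force: [0.5, 0.5, 0.2]
opening: 0.905
t 23.95 pos [432.7 117.8  26.8] yaw 162.22 shift mm [ 1.7 17.8  1.3] ay 0.0039 down-in-tool [-0.004   1.     -0.0054] F [0.5 0.5 0.2] open 79.7
[-0.34696044  0.89757348 -0.03695649  2.22121959  0.80110006  0.04257438
  1.6604646 ]
```

Joint 6 is at its limit, but the fingers overlap the foot by 18 mm, so I grip here.

```bash
python3 -m inch '[[0,0,0,0,0,0],[0,0,0,0,0,0],[0,0,0,0,0,0],[0,0,0,0,0,0],[0,0,0,0,0,0],[0,0,0,0,0,0]]' 35 25; python3 -m inch '[[0,-8,0,0,0,0],[0,-16,0,0,0,0],[0,-22,0,0,0,0],[0,-24,0,0,0,0],[0,-24,0,0,0,0],[0,-24,0,0,0,0],[0,-20,0,0,0,0],[0,0,0,0,0,0]]';python3 -m inch '[[0,0,0,0,0.12,0],[0,0,0,0,0.12,0],[0,0,0,0,0.12,0],[0,0,0,0,0.12,0],[0,0,0,0,0.12,0],[0,0,0,0,0.12,0],[0,0,0,0,0.12,0],[0,0,0,0,0.12,0],[0,0,0,0,0.12,0],[0,0,0,0,0.12,0],[0,0,0,0,0.12,0],[0,0,0,0,0.12,0]]';
python3 -m inch '[[0,0,0,0,0.12,0],[0,0,0,0,0.12,0],[0,0,0,0,0.12,0],[0,0,0,0,0.12,0],[0,0,0,0,0.12,0],[0,0,0,0,0.12,0],[0,0,0,0,0.12,0],[0,0,0,0,0.12,0],[0,0,0,0,0.12,0],[0,0,0,0,0.12,0],[0,0,0,0,0.12,0],[0,0,0,0,0.12,0]]'; python3 -c "
from h import *
t=O_+E_*.074
go(*t,.165,-8.15);print(r.get_state()['q'])
"
```

```text
clock: 24.45
tool_pos: [0.4328, 0.1179, 0.0283]
eef_rot: [-0.108, -0.697, 0.7, 0.111]
contact_force: [-0.5, 1.1, 4.8]
opening: 0.569
clock: 25.12
tool_pos: [0.4348, 0.1187, 0.1689]
eef_rot: [-0.11, -0.698, 0.699, 0.109]
contact_force: [-0.1, 0.6, -0.7]
opening: 0.566
clock: 26.12
tool_pos: [0.4328, 0.1178, 0.1652]
eef_rot: [-0.544, -0.449, 0.454, 0.544]
contact_force: [-0.1, 0.4, -0.7]
opening: 0.562
clock: 27.12
tool_pos: [0.4329, 0.1178, 0.1653]
eef_rot: [0.709, -0.021, 0.018, -0.705]
contact_force: [-1.0, -0.0, -0.8]
opening: 0.565
t 27.12 pos [432.9 117.8 165.3] yaw -3.15 shift mm [ 2.372e+02  1.000e-01 -1.831e+02] ay 0.0873 down-in-tool [0.0049 1.     0.0049] F [-1.  -0.  -0.8] open 49.8
[-0.56211352  0.62775634  0.30559886  2.16496831 -0.44670131  0.4143744
  0.04728824]
```

```bash
python3 -m inch '[[0,0,0,0,0.087,0],[0,0,0,0.005,0,-0.005],[0,0,0,0,0,0]]'; python3 -c "
from h import *
t=O_+E_*.074
go(*t,.165,-8.15)
T,_=tool();W,C,d=cloud('wrist')
P=(np.c_[W,np.ones(len(W))]@np.linalg.inv(T).T)[:,:3]*1000
m=(abs(P[:,0])<18)&(P[:,1]>-60)&(P[:,1]<70)&(abs(P[:,2])<40)
q=P[m]
for a in range(-60,70,8):
    k=(q[:,1]>=a)&(q[:,1]<a+8)
    if k.sum()>5: print(a,k.sum(),np.percentile(q[k,2],[2,50,98]).round(1))
"
```

```text
clock: 27.37
tool_pos: [0.4327, 0.1178, 0.1655]
eef_rot: [-0.706, 0.047, -0.047, 0.706]
contact_force: [-0.1, 0.1, -0.9]
opening: 0.563
t 27.37 pos [432.7 117.8 165.5] yaw -7.64 shift mm [ 251.     0.6 -164. ] ay 0.0088 down-in-tool [-5.e-04  1.e+00 -0.e+00] F [-0.1  0.1 -0.9] open 49.6
-20 2912 [-7.   2.7  8.9]
-12 730 [ 8.1  9.6 10.3]
-4 466 [ 9.4  9.9 10.3]
4 408 [ 9.4  9.8 10.3]
12 354 [ 9.4  9.8 10.2]
20 268 [ 9.4  9.8 10.2]
```

```bash
python3 -m inch '[[25,0,-16.4,0,0.008,0],[25,0,-16.2,0,0,0],[25,0,-16.2,0,0,0],[25,0,-16.2,0,0,0],[25,0,-16.2,0,0,0],[25,0,-16.2,0,0,0],[25,0,-16.2,0,0,0],[25,0,-16.2,0,0,0],[25,0,-16.2,0,0,0],[25,0,-16.2,0,0,0],[0,0,0,0,0,0],[0,0,0,0,0,0]]'; python3 -c "
from h import *
t=O_+E_*.074
go(*t,.0335,-8.15)"
```

```text
clock: 28.42
tool_pos: [0.6578, -0.0801, 0.1652]
eef_rot: [-0.705, 0.051, -0.052, 0.705]
contact_force: [-0.4, 0.7, -0.7]
opening: 0.564
t 28.42 pos [657.8 -80.1 165.2] yaw -8.31 shift mm [  1.5 131.7   2.2] ay -0.0028 down-in-tool [-7.e-04  1.e+00 -2.e-04] F [-0.4  0.7 -0.7] open 49.6
```

```bash
python3 -m inch '[[1.5,24,-1,0,0,0],[0,26,0,0,0,0],[0,26,0,0,0,0],[0,24,0,0,0,0],[0,16,0,0,0,0],[0,10,0,0,0,0],[0,4,0,0,0,0],[0,0,0,0,0,0]]';python3 -c "
from h import *
t=O_+E_*.0582
go(*t,.0335,-8.15)"
```

```text
clock: 29.08
tool_pos: [0.6581, -0.078, 0.0357]
eef_rot: [-0.705, 0.051, -0.05, 0.706]
contact_force: [0.1, -0.8, -1.3]
opening: 0.562
t 29.08 pos [658.1 -78.   35.7] yaw -8.18 shift mm [  1.6   2.2 -15.7] ay -0.0005 down-in-tool [ 0.0012  1.     -0.0021] F [ 0.1 -0.8 -1.3] open 49.5
```

```bash
python3 -m inch '[[1.5,1,-2,0,0,0],[0,0,-4,0,0,0],[0,0,-4,0,0,0],[0,0,-3,0,0,0],[0,0,-1.5,0,0,0],[0,0,0,0,0,0]]';python3 -m inch '[[0,0.5,-0.5,0,0,0],[0,0,-0.5,0,0,0],[0,0,0,0,0,0]]'; python3 -m inch '[[0,0.5,-1,0,0,0],[0,0,-0.5,0,0,0],[0,0,0,0,0,0]]'; python3 -c "
from h import *
t=O_+E_*.0582
go(*t,.0335,-8.15);W,C,d=cloud('wrist');prof(W,15,0,115)"
```

```text
clock: 29.58
tool_pos: [0.6587, -0.0941, 0.0352]
eef_rot: [-0.705, 0.051, -0.052, 0.706]
contact_force: [-0.3, 0.1, -0.3]
opening: 0.569
clock: 29.83
tool_pos: [0.6585, -0.0944, 0.0345]
eef_rot: [-0.705, 0.05, -0.051, 0.706]
contact_force: [-0.4, 0.7, 0.9]
opening: 0.564
clock: 30.08
tool_pos: [0.6585, -0.0945, 0.0345]
eef_rot: [-0.704, 0.05, -0.051, 0.707]
contact_force: [-1.4, 3.5, 5.4]
opening: 0.563
t 30.08 pos [658.5 -94.5  34.5] yaw -8.19 shift mm [-1.2  1.   0.6] ay -0.0007 down-in-tool [-0.001   1.     -0.0035] F [-1.4  3.5  5.4] open 49.6
6 [(67, 137), (68, 79), (69, 93), (70, 85), (71, 79), (72, 89), (73, 89), (74, 74), (75, 91), (76, 83), (77, 97), (78, 80), (79, 82), (80, 94), (81, 94), (82, 84), (83, 77), (84, 93), (85, 97), (86, 88), (87, 88), (88, 87), (89, 83), (90, 101), (91, 103), (92, 86), (93, 71), (112, 86), (113, 77), (114, 72)]
10 [(67, 129)]
14 [(67, 138), (112, 40)]
18 [(67, 152), (112, 42)]
22 [(67, 152), (112, 29)]
26 [(67, 171), (112, 45)]
30 [(67, 180), (112, 70), (113, 37), (114, 31)]
34 [(67, 203), (112, 66)]
38 [(67, 211), (111, 30), (112, 67)]
42 [(3, 41), (4, 83), (5, 127), (6, 74), (46, 144), (47, 73), (66, 140), (67, 210), (100, 68), (101, 133), (102, 104), (103, 57), (104, 35), (106, 28), (107, 44), (108, 70), (109, 136), (110, 186), (111, 180)]
46 [(2, 49), (3, 88), (4, 69), (5, 32), (10, 40), (22, 47), (23, 119), (24, 147), (25, 31), (44, 112), (45, 212), (46, 131), (47, 26), (50, 70), (51, 56), (62, 59), (63, 114), (64, 190), (65, 210), (66, 133), (102, 39), (103, 104), (104, 126), (105, 170), (106, 134), (107, 148), (108, 105), (109, 69)]
50 [(12, 53), (13, 69), (14, 83), (15, 98), (16, 94), (17, 124), (18, 114), (19, 131), (20, 149), (21, 137), (22, 121), (23, 76), (52, 89), (53, 97), (54, 115), (55, 129), (56, 140), (57, 139), (58, 149), (59, 158), (60, 155), (61, 181), (62, 122), (63, 80)]
54 []
58 []
```

```bash
python3 -m inch '[[-1.2,0,0.5,0,0,0],[0,0,-1,0,0,0],[0,0,-0.5,0,0,0],[0,0,0,0,0,0]]'; python3 -m inch '[[0,0,0.5,0,0,0],[0,0,0,0,0,0],[0,0,0,0,0,0],[0,-10,0,0,0,0],[0,-20,0,0,0,0],[0,-25,0,0,0,0],[0,-30,0,0,0,0],[0,-30,0,0,0,0],[0,-30,0,0,0,0],[0,0,0,0,0,0]]' 64; python3 -c "
from h import *
W,C,d=cloud('wrist');clus(W,C,.035,.06);cv2.imwrite('pics/w6.png',d['img'][:,:,::-1])
go(.45,-.122,.19,2.5)"
```

```text
clock: 30.47
tool_pos: [0.6584, -0.0945, 0.0344]
eef_rot: [-0.704, 0.049, -0.052, 0.707]
contact_force: [1.8, 5.5, 4.4]
opening: 0.563
clock: 31.3
tool_pos: [0.6602, -0.0987, 0.186]
eef_rot: [0.706, -0.047, 0.056, -0.705]
contact_force: [1.1, 0.0, 0.1]
opening: 0.723
ctr 434.1 -120.2 L 62.1 S 26.4 longdir 1.4 ztop 54.1 n 2074 [234  19   9]
ctr 653.9 -118.7 L 68.6 S 50.7 longdir 81.4 ztop 52.3 n 4180 [169 167 143]
ctr 673.3 19.6 L 80.4 S 1.6 longdir -8.4 ztop 58.2 n 1581 [ 38  95 152]
ctr 664.3 -46.1 L 47.4 S 11.1 longdir -8.3 ztop 47.4 n 785 [240 125   5]
t 31.35 pos [658.8 -98.1 183.1] yaw -8.3 shift mm [-203.1   -8.6  -53.8] ay -0.1884 down-in-tool [-8.2e-03  1.0e+00 -3.0e-04] F [-0.1 -0.  -0.6] open 63.9
```

View pics/w6.png

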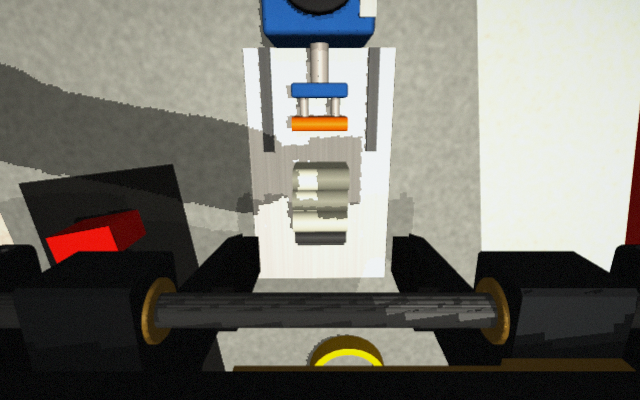

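The image shows three feet in a straight row (x 295–348, y 163–235) against the stop. The red spacer is still at (97,235). I go to it.

```bash
python3 -m inch '[[-24,0,-6,0,0,0.008],[-24,0,-6,0,0,0],[-24,0,-6,0,0,0],[-24,0,-6,0,0,0],[-24,0,-6,0,0,0],[-24,0,-6,0,0,0],[-24,0,-6,0,0,0],[-24,0,-6,0,0,0],[-11,0,-6,0,0,0],[0,0,0,0,-0.1,0],[0,0,0,0,-0.088,0],[0,0,0,0,0,0]]' 84; python3 -c "
from h import *
W,C,d=cloud('wrist');clus(W,C,.04,.06);cv2.imwrite('pics/w7.png',d['img'][:,:,::-1])
go(.434,-.1207,.19,2.5);print(r.get_state()['q'])"
```

```text
clock: 32.35
tool_pos: [0.4471, -0.1212, 0.1797]
eef_rot: [-0.706, -0.013, 0.019, 0.708]
contact_force: [0.4, 0.4, -0.2]
opening: 0.951
ctr 419.0 -167.3 L 60.2 S 34.9 longdir 0.1 ztop 53.9 n 2624 [136 130 125]
ctr 420.5 -304.2 L 59.5 S 18.3 longdir -3.2 ztop 53.6 n 993 [16 53 22]
ctr 422.2 -212.9 L 60.0 S 22.6 longdir -1.8 ztop 53.8 n 1632 [ 28 102 208]
ctr 433.7 -121.5 L 59.7 S 28.1 longdir 2.5 ztop 53.9 n 2359 [178  20  14]
ctr 435.4 -263.2 L 59.6 S 4.1 longdir 2.9 ztop 53.7 n 163 [226 188   5]
ctr 653.4 -119.3 L 68.8 S 52.0 longdir 81.9 ztop 52.0 n 5008 [235 235 212]
ctr 651.3 22.5 L 41.4 S 4.7 longdir -14.7 ztop 59.0 n 812 [ 7 17 30]
ctr 663.7 -46.3 L 49.5 S 11.9 longdir -8.4 ztop 47.2 n 941 [235 117   3]
ctr 667.9 -18.6 L 48.7 S 12.3 longdir -7.9 ztop 43.6 n 947 [ 35  88 157]
t 32.4 pos [ 447.4 -121.   179.7] yaw 2.4 shift mm [-13.4 -10.2   0.9] ay -0.0018 down-in-tool [ 0.008   1.     -0.0032] F [-0.2 -0.7 -0.5] open 83.9
[ 0.01507006  0.60390827  0.23804551  2.10641097 -0.30157981  0.47164614
  0.5255453 ]
```

View pics/w7.png

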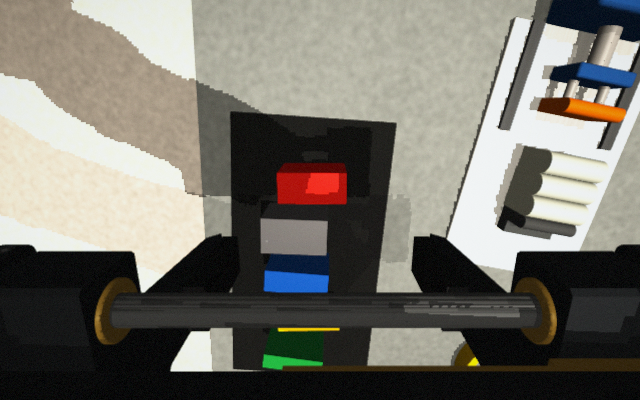

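```bash
python3 -m inch '[[-13.5,0,0,0,0,-0.008],[0,22,0,0,0,0],[0,22,0,0,0,0],[0,22,0,0,0,0],[0,22,0,0,0,0],[0,22,0,0,0,0],[0,20,0,0,0,0],[0,14,0,0,0,0],[0,7,0,0,0,0],[0,0,0,0,0,0]]'; python3 -c "
from h import *
go(.4339,-.1212,.025,2.5);print(r.get_state()['q'])"
```

```text
clock: 33.23
tool_pos: [0.4356, -0.1215, 0.0286]
eef_rot: [-0.706, -0.013, 0.016, 0.708]
contact_force: [-0.2, -0.7, -0.2]
opening: 0.951
t 33.23 pos [ 435.6 -121.5   28.6] yaw 2.37 shift mm [-1.6  3.6  0.4] ay -0.0023 down-in-tool [ 0.0041  1.     -0.0038] F [-0.2 -0.7 -0.2] open 83.8
[ 0.15840038  0.89625573  0.02257259  2.21226888 -0.49412563  0.04311676
  0.70766859]
```

```bash
python3 -m inch '[[0,0,0,0,0,0],[0,0,0,0,0,0],[0,0,0,0,0,0],[0,0,0,0,0,0],[0,0,0,0,0,0],[0,0,0,0,0,0]]' 45 30; python3 -m inch '[[0,-8,0,0,0,0],[0,-16,0,0,0,0],[0,-22,0,0,0,0],[0,-24,0,0,0,0],[0,-24,0,0,0,0],[0,-24,0,0,0,0],[0,-20,0,0,0,0],[0,0,0,0,0.09,0],[0,0,0,0,0.093,0],[0,0,0,0,0,0],[0,0,0,0,0,0]]'; python3 -c "
from h import *
t=O_+E_*.084
go(*t,.165,-8.15)
T,_=tool();W,C,d=cloud('wrist')
P=(np.c_[W,np.ones(len(W))]@np.linalg.inv(T).T)[:,:3]*1000
m=(abs(P[:,0])<22)&(P[:,1]>-60)&(P[:,1]<70)&(abs(P[:,2])<40)
q=P[m]
for a in range(-60,70,8):
    k=(q[:,1]>=a)&(q[:,1]<a+8)
    if k.sum()>5: print(a,k.sum(),np.percentile(q[k,2],[2,50,98]).round(1))
k=(abs(q[:,1])<16);print(np.polyfit(q[k,0],q[k,2],1),np.polyfit(q[k,1],q[k,2],1))
"
```

```text
clock: 33.73
tool_pos: [0.4362, -0.1215, 0.0309]
eef_rot: [-0.706, -0.015, 0.016, 0.708]
contact_force: [-0.7, -0.2, 5.3]
opening: 0.677
clock: 34.65
tool_pos: [0.4362, -0.1217, 0.1686]
eef_rot: [-0.704, 0.049, -0.047, 0.707]
contact_force: [0.1, 0.3, -1.0]
opening: 0.679
t 34.65 pos [ 436.2 -121.7  168.6] yaw -7.8 shift mm [215.6   3.4  83.5] ay 0.0061 down-in-tool [ 0.002   1.     -0.0032] F [ 0.1  0.3 -1. ] open 59.8
-28 5177 [-7.9  3.4 13.7]
-20 754 [13.2 13.7 14.1]
-12 642 [13.2 13.7 14.1]
-4 540 [13.2 13.6 14.1]
4 485 [13.2 13.6 14. ]
12 405 [13.2 13.6 14. ]
20 354 [13.2 13.5 13.9]
[-6.63380515e-04  1.36286889e+01] [-3.37139309e-03  1.36236208e+01]
```

```bash
python3 -m inch '[[21.6,0,8.5,0,0.006,0],[21.6,0,8.5,-0.003,0,-0.002],[21.6,0,8.5,0,0,0],[21.6,0,8.5,0,0,0],[21.6,0,8.5,0,0,0],[21.6,0,8.5,0,0,0],[21.6,0,8.5,0,0,0],[21.6,0,8.5,0,0,0],[21.6,0,8.5,0,0,0],[21.6,0,8.5,0,0,0],[0,0,0,0,0,0],[0,0,0,0,0,0]]'; python3 -m inch '[[0,22,0,0,0,0],[0,22,0,0,0,0],[0,20,0,0,0,0],[0,0,0,0,0,0],[0,0,0,0,0,0]]'; python3 -c "
from h import *
t=O_+E_*.0845
go(*t,.0326,-8.15)"
```

```text
clock: 35.7
tool_pos: [0.6623, -0.0684, 0.1673]
eef_rot: [-0.705, 0.051, -0.05, 0.705]
contact_force: [-0.5, -0.6, -0.6]
opening: 0.681
clock: 36.12
tool_pos: [0.6604, -0.0694, 0.1036]
eef_rot: [-0.705, 0.053, -0.05, 0.705]
contact_force: [1.0, -0.8, -0.8]
opening: 0.681
t 36.12 pos [660.4 -69.4 103.6] yaw -8.34 shift mm [ 0.8 71.   1.8] ay -0.0032 down-in-tool [3.7e-03 1.0e+00 1.0e-04] F [ 1.  -0.8 -0.8] open 60.0
```

```bash
python3 -m inch '[[0.8,7,1.8,0,-0.003,-0.004],[0,9,0,0,0,0],[0,0,0,0,0,0],[0,0,0,0,0,0]]'; python3 -c "
from h import *
t=O_+E_*.0845
go(*t,.0326,-8.15)
W,C,d=cloud('wrist');cv2.imwrite('pics/w8.png',d['img'][:,:,::-1]);P=W[:,:2]-O_;cx=P@E_*1000
for a,b in((45,47),(52,80)):
  k=(abs(P@N_)<.02)&(W[:,2]*1000>a)&(W[:,2]*1000<b)&(cx>92)&(cx<115);print(a,np.percentile(cx[k],[1,5,50]))
prof(W,15,75,115)"
```

```text
clock: 36.45
tool_pos: [0.6632, -0.067, 0.0882]
eef_rot: [-0.705, 0.049, -0.051, 0.705]
contact_force: [0.2, 0.2, -0.9]
opening: 0.675
t 36.45 pos [663.2 -67.   88.2] yaw -8.12 shift mm [-2.1 55.6 -1. ] ay 0.0005 down-in-tool [-3.5e-03  1.0e+00 -4.0e-04] F [ 0.2  0.2 -0.9] open 59.5
45 [102.00467168 102.6436266  106.73031485]
52 [98.55107135 98.6956489  99.01281008]
6 [(82, 42), (83, 63), (84, 41), (85, 43), (86, 56), (87, 50), (88, 42), (89, 54), (112, 56), (113, 50), (114, 37)]
10 [(112, 32)]
14 [(112, 30)]
18 [(112, 29)]
22 [(112, 37)]
26 [(112, 50)]
30 [(112, 60)]
34 [(112, 50)]
38 [(112, 69)]
42 [(100, 32), (101, 50), (102, 47), (103, 28), (108, 40), (109, 56), (110, 95), (111, 110)]
46 [(103, 34), (104, 66), (105, 66), (106, 82), (107, 69), (108, 57), (109, 34)]
50 []
54 []
58 [(98, 32)]
```

View pics/w8.png

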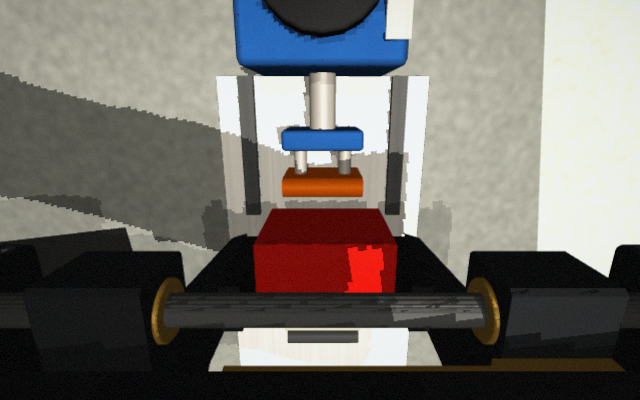

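```bash
python3 -m inch '[[-1,6,-1,0,0,0],[0,7,0,0,0,0.002],[0,7,0,0,0,0],[0,5,0,0,0,0],[0,0,0,0,0,0],[0,0,0,0,0,0]]'; python3 -c "
from h import *
t=O_+E_*.0845
go(*t,.0326,-8.15)"
```

```text
clock: 37.0
tool_pos: [0.662, -0.068, 0.0627]
eef_rot: [-0.705, 0.05, -0.05, 0.705]
contact_force: [0.1, -0.7, -0.5]
opening: 0.678
t 37.0 pos [662.  -68.   62.7] yaw -8.13 shift mm [-0.9 30.1  0.1] ay 0.0003 down-in-tool [-1.e-03  1.e+00 -2.e-04] F [ 0.1 -0.7 -0.5] open 59.7
```

```bash
python3 -m inch '[[-0.5,6,0,0,0,0],[0,6,0,0,0,0],[0,6,0,0,0,0],[0,0,0,0,0,0],[0,0,0,0,0,0]]'; python3 -c "
from h import *
t=O_+E_*.0845
go(*t,.0326,-8.15)"
```

```text
clock: 37.42
tool_pos: [0.6615, -0.0679, 0.0447]
eef_rot: [-0.705, 0.05, -0.05, 0.705]
contact_force: [-0.4, -0.5, -1.0]
opening: 0.675
t 37.42 pos [661.5 -67.9  44.7] yaw -8.13 shift mm [-0.4 12.1  0.1] ay 0.0003 down-in-tool [-1.e-03  1.e+00 -3.e-04] F [-0.4 -0.5 -1. ] open 59.5
```

```bash
python3 -m inch '[[0,4,0,0,0,0],[0,3,0,0,0,0],[0,2,0,0,0,0],[0,0,0,0,0,0],[0,0,0,0,0,0]]';python3 -m inch '[[0,1,0,0,0,0],[0,0,0,0,0,0],[0,0,0,0,0,0]]'; python3 -m inch '[[0,1,0,0,0,0],[0,0,0,0,0,0],[0,0,0,0,0,0]]'
```

```text
clock: 37.83
tool_pos: [0.6619, -0.068, 0.0362]
eef_rot: [-0.705, 0.049, -0.051, 0.705]
contact_force: [0.4, -0.0, -0.8]
opening: 0.678
clock: 38.08
tool_pos: [0.662, -0.068, 0.0354]
eef_rot: [-0.705, 0.049, -0.051, 0.705]
contact_force: [0.5, 0.3, -0.2]
opening: 0.679
clock: 38.33
tool_pos: [0.6621, -0.0681, 0.035]
eef_rot: [-0.705, 0.049, -0.051, 0.705]
contact_force: [-0.9, 1.2, 5.6]
opening: 0.681
```

```bash
python3 -m inch '[[0,-0.5,-1,0,0,0],[0,0,-1,0,0,0],[0,0,-0.5,0,0,0],[0,0,0,0,0,0],[0,0,0,0,0,0]]'; python3 -m inch '[[0,0,-0.5,0,0,0],[0,0,0,0,0,0]]'
```

```text
clock: 38.75
tool_pos: [0.662, -0.0695, 0.0351]
eef_rot: [-0.705, 0.049, -0.051, 0.706]
contact_force: [-0.0, 2.9, 4.5]
opening: 0.678
clock: 38.92
tool_pos: [0.6619, -0.0705, 0.035]
eef_rot: [-0.705, 0.049, -0.051, 0.706]
contact_force: [0.2, 3.8, 5.7]
opening: 0.677
```

Contact at about 4 N, so I release, rise and check.

```bash
python3 -m inch '[[0,0,0.5,0,0,0],[0,0,0,0,0,0],[0,0,0,0,0,0],[0,-10,0,0,0,0],[0,-20,0,0,0,0],[0,-25,0,0,0,0],[0,-30,0,0,0,0],[0,-30,0,0,0,0],[0,-30,0,0,0,0],[0,-30,0,0,0,0],[0,0,0,0,0,0]]' 74; python3 -c "
from h import *
W,C,d=cloud('wrist');cv2.imwrite('pics/w9.png',d['img'][:,:,::-1]);prof(W,15,0,115)
clus(W,C,.095,.13)
go(.6795,.0605,.21,82);print(r.get_state()['q'])"
```

```text
clock: 39.83
tool_pos: [0.6646, -0.0725, 0.2171]
eef_rot: [0.706, -0.046, 0.055, -0.705]
contact_force: [0.3, -0.4, -0.0]
opening: 0.841
6 []
10 []
14 []
18 []
22 []
26 [(95, 29)]
30 [(112, 29)]
34 []
38 [(95, 27), (112, 31)]
42 [(5, 26), (6, 36), (27, 29), (102, 28), (109, 26), (110, 37), (111, 31)]
46 [(10, 26), (24, 35), (25, 37), (26, 28), (44, 33), (45, 38), (46, 29), (64, 35), (95, 29), (104, 28)]
50 [(13, 26), (16, 28), (17, 28), (18, 27), (19, 32), (21, 29), (22, 28), (34, 28), (35, 29), (37, 33), (39, 31), (40, 31), (41, 26), (53, 26), (54, 29), (55, 30), (56, 30), (57, 30), (58, 29), (59, 31), (61, 33), (95, 31)]
54 [(68, 31), (69, 28), (70, 32), (71, 27), (72, 29), (73, 35), (74, 33), (75, 26), (76, 30), (77, 33), (78, 29), (79, 31), (80, 33), (81, 26), (82, 35), (83, 31), (84, 33), (85, 31), (86, 33), (87, 29), (88, 30), (89, 31), (90, 29), (91, 31), (92, 28), (93, 30), (94, 29), (95, 31)]
58 []
ctr 678.9 57.8 L 60.0 S 13.6 longdir -8.5 ztop 112.0 n 2135 [232 149  22]
t 39.88 pos [663.2 -71.9 214.1] yaw -8.17 shift mm [ -2.7   4.  133.4] ay 1.5679 down-in-tool [-9.6e-03  1.0e+00  6.0e-04] F [-0.9 -0.5 -0.9] open 73.8
[-0.19801175  0.81577325  0.47370891  1.48281574 -0.4244388   0.93602777
  0.25570412]
```

View pics/w9.png

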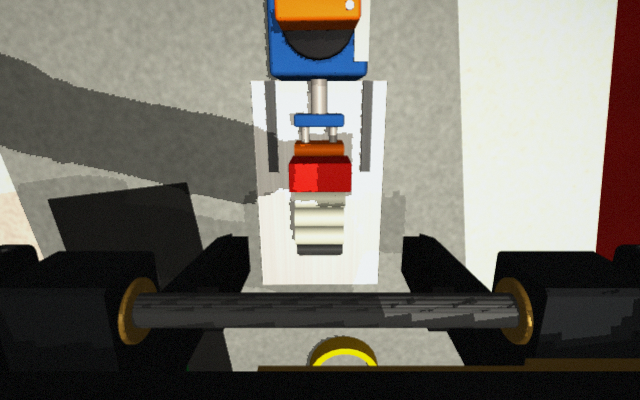

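The gap to the jaw is about 4.3 mm, with spacer and feet in line: red at (320,175), jaw at (320,150). I rotate and go to the housing knob, gripping across the bar.

```bash
python3 -m inch '[[0,0,22,0,0,0.009],[0,0,22,0,0,0],[0,0,22,0,0,0],[0,0,22,0,0,0],[0,0,22,0,0,0],[0,0,22,0,0,0],[0,0,0,0,-0.12,0],[0,0,0,0,-0.12,0],[0,0,0,0,-0.12,0],[0,0,0,0,-0.12,0],[0,0,0,0,-0.12,0],[0,0,0,0,-0.12,0]]' 50;  python3 -m inch '[[0,0,0,0,-0.12,0],[0,0,0,0,-0.12,0],[0,0,0,0,-0.12,0],[0,0,0,0,-0.12,0],[0,0,0,0,-0.12,0],[0,0,0,0,-0.12,0],[0,0,0,0,-0.12,0],[0,0,0,0,0,0],[0,0,0,0,0,0]]'; python3 -c "
from h import *
W,C,d=cloud('wrist');clus(W,C,.1,.13)
go(.6795,.0605,.21,82);print(r.get_state()['q'])"
```

```text
clock: 40.88
tool_pos: [0.679, 0.0598, 0.2087]
eef_rot: [-0.676, -0.2, 0.207, 0.678]
contact_force: [0.1, 0.2, -0.3]
opening: 0.566
clock: 41.63
tool_pos: [0.6792, 0.0598, 0.209]
eef_rot: [-0.535, -0.457, 0.461, 0.54]
contact_force: [-0.4, -0.5, -0.7]
opening: 0.567
ctr 678.6 60.9 L 59.2 S 18.0 longdir -7.2 ztop 111.7 n 1707 [229 105  12]
ctr 725.4 259.1 L 61.1 S 18.2 longdir 71.9 ztop 111.7 n 1872 [238 136   4]
t 41.68 pos [679.4  59.9 209.1] yaw 81.04 shift mm [ 0.6 -0.9 -0. ] ay -0.0167 down-in-tool [ 3.0e-04  1.0e+00 -8.4e-03] F [-0.1  0.   0.1] open 49.8
[-0.1813435   0.80304931  0.05417536  1.40234623 -0.05081232  0.94564062
  1.30082724]
```

```bash
python3 -m inch '[[0.5,0,0,-0.008,-0.02,0],[0,22,0,0,0,0],[0,22,0,0,0,0],[0,22,0,0,0,0],[0,22,0,0,0,0],[0,20,0,0,0,0],[0,12,0,0,0,0],[0,5,0,0,0,0],[0,0,0,0,0,0]]'; python3 -c "
from h import *
go(.6793,.0605,.082,82)"
```

```text
clock: 42.43
tool_pos: [0.6794, 0.0608, 0.0838]
eef_rot: [-0.532, -0.465, 0.466, 0.532]
contact_force: [-0.3, -1.1, 0.4]
opening: 0.568
t 42.43 pos [679.4  60.8  83.8] yaw 82.39 shift mm [-0.3  1.8  0.1] ay 0.0069 down-in-tool [ 4.e-04  1.e+00 -7.e-04] F [-0.3 -1.1  0.4] open 50.0
```

Now I grip the bar and try a turn of about 0.5 rad, watching the moment and the carriage.

```bash
python3 -m inch '[[0,0,0,0,0,0],[0,0,0,0,0,0],[0,0,0,0,0,0],[0,0,0,0,0,0],[0,0,0,0,0,0],[0,0,0,0,0,0]]' 10 30; cat >> h.py <<'E'
def car():
    T,s=tool();W,C,d=cloud("scene");P=W[:,:2]-O_;cx=P@E_*1000;cy=P@N_*1000;z=W[:,2]*1000
    hsv=cv2.cvtColor(C[None].astype(np.uint8),cv2.COLOR_RGB2HSV)[0]
    org=(hsv[:,0]<20)&(hsv[:,1]>120);blu=(hsv[:,0]>95)&(hsv[:,0]<125)&(hsv[:,1]>90)
    b=(abs(cy)<22)&(z>25)&(z<48)
    j=b&org&(cx>85)&(cx<125)&(z>40);c=b&blu&(cx>105)&(cx<150)&(z>36)
    print("t",round(s["clock"],2),"yaw",round(np.degrees(np.arctan2(T[1,0],T[0,0])),1),"Mz",np.round(s["moment"],2),"F",np.round(s["contact_force"],1),"q5,7",np.round(s["q"],2)[[4,6]],"jaw",j.sum(),np.round(cx[j].mean(),1),"carr",c.sum(),np.round(cx[c].mean(),1),"sep",np.round(cx[c].mean()-cx[j].mean(),1))
    return d
E
python3 -c "
from h import *
d=car();cv2.imwrite('pics/s1.png',d['img'][:,:,::-1])"; python3 -m inch '[[0,0,0,0,0.08,0],[0,0,0,0,0.08,0],[0,0,0,0,0.08,0],[0,0,0,0,0.08,0],[0,0,0,0,0.08,0],[0,0,0,0,0.08,0],[0,0,0,0,0.08,0],[0,0,0,0,0.08,0],[0,0,0,0,0,0]]';python3 -c "
from h import *
car()"
```

```text
clock: 42.93
tool_pos: [0.6806, 0.0612, 0.0856]
eef_rot: [0.532, 0.467, -0.465, -0.532]
contact_force: [0.2, -0.1, 3.1]
opening: 0.201
t 42.93 yaw 82.4 Mz [ 0.12  0.04 -0.05] F [ 0.2 -0.1  3.1] q5,7 [-0.05  1.32] jaw 52 105.1 carr 28 131.6 sep 26.5
clock: 43.73
tool_pos: [0.6805, 0.0608, 0.0856]
eef_rot: [0.652, 0.275, -0.274, -0.651]
contact_force: [-0.6, -1.2, 4.0]
opening: 0.197
t 43.73 yaw 45.7 Mz [0.01 0.11 0.13] F [-0.6 -1.2  4. ] q5,7 [-0.26  0.86] jaw 46 104.2 carr 77 131.0 sep 26.9
```

```bash
python3 -m inch '[[0,0,0,0,0.08,0],[0,0,0,0,0.08,0],[0,0,0,0,0.08,0],[0,0,0,0,0.08,0],[0,0,0,0,0.08,0],[0,0,0,0,0.08,0],[0,0,0,0,0.08,0],[0,0,0,0,0.08,0],[0,0,0,0,0.08,0],[0,0,0,0,0.08,0],[0,0,0,0,0,0]]';python3 -c "
from h import *
car()"
```

```text
clock: 44.7
tool_pos: [0.6799, 0.0606, 0.0856]
eef_rot: [0.707, -0.0, 0.001, -0.707]
contact_force: [-2.7, 0.1, 6.7]
opening: 0.202
t 44.7 yaw -0.1 Mz [-0.16  0.51  0.24] F [-2.7  0.1  6.7] q5,7 [-0.52  0.27] jaw 32 103.1 carr 79 129.4 sep 26.3
```

Clockwise grips: the carriage moved about 1.6 mm per 0.8 rad. I continue a little, then swing back loose and repeat.

```bash
python3 -m inch '[[0,0,0,0,0.08,0],[0,0,0,0,0.08,0],[0,0,0,0,0.08,0],[0,0,0,0,0.08,0],[0,0,0,0,0.08,0],[0,0,0,0,0.08,0],[0,0,0,0,0.08,0],[0,0,0,0,0.08,0],[0,0,0,0,0.08,0],[0,0,0,0,0.08,0],[0,0,0,0,0,0]]';python3 -c "
from h import *
car();go(.6795,.0605,.082,-44);print(r.get_state()['q'])"
```

```text
clock: 45.67
tool_pos: [0.6794, 0.0607, 0.0856]
eef_rot: [0.651, -0.276, 0.276, -0.651]
contact_force: [-3.6, 0.2, 7.9]
opening: 0.203
t 45.67 yaw -46.0 Mz [0.03 0.86 0.19] F [-3.6  0.2  7.9] q5,7 [-0.75 -0.35] jaw 22 102.6 carr 78 127.6 sep 25.0
t 45.72 pos [679.4  60.7  85.6] yaw -45.81 shift mm [ 0.2  3.6 -0.1] ay -0.0316 down-in-tool [4.e-04 1.e+00 2.e-04] F [-3.1 -0.   8.2] open 17.7
[-0.4506176   1.04569482  0.62180556  1.50849511 -0.74709767  0.83604112
 -0.34937548]
```

```bash
python3 -m inch '[[0,-0.5,0,0,-0.1,0],[0,0,0,0,-0.1,0],[0,0,0,0,-0.1,0],[0,0,0,0,-0.1,0],[0,0,0,0,-0.1,0],[0,0,0,0,-0.1,0],[0,0,0,0,-0.1,0],[0,0,0,0,-0.1,0],[0,0,0,0,-0.1,0],[0,0,0,0,-0.1,0],[0,0,0,0,-0.1,0],[0,0,0,0,-0.1,0]]';python3 -c "
from h import *
car()";  python3 -m inch '[[0,0,0,0,-0.1,0],[0,0,0,0,-0.1,0],[0,0,0,0,-0.1,0],[0,0,0,0,-0.1,0],[0,0,0,0,-0.1,0],[0,0,0,0,-0.1,0],[0,0,0,0,-0.1,0],[0,0,0,0,-0.1,0],[0,0,0,0,-0.1,0],[0,0,0,0,-0.1,0],[0,0,0,0,-0.1,0],[0,0,0,0,-0.1,0]]';python3 -c "
from h import *
car()"
```

```text
clock: 46.72
tool_pos: [0.6802, 0.0606, 0.0856]
eef_rot: [0.693, 0.143, -0.142, -0.693]
contact_force: [-1.1, -0.9, 2.9]
opening: 0.201
t 46.72 yaw 23.2 Mz [-0.13  0.16 -0.03] F [-1.1 -0.9  2.9] q5,7 [-0.39  0.57] jaw 22 102.5 carr 78 127.8 sep 25.3
clock: 47.77
tool_pos: [0.6806, 0.0613, 0.0856]
eef_rot: [0.492, 0.509, -0.507, -0.492]
contact_force: [0.3, 1.5, 1.5]
opening: 0.198
t 47.77 yaw 91.8 Mz [ 0.23 -0.12  0.02] F [0.3 1.5 1.5] q5,7 [0.   1.44] jaw 22 102.7 carr 45 126.5 sep 23.8
```

```bash
python3 -m inch '[[0,0,0,0,0.09,0],[0,0,0,0,0.09,0],[0,0,0,0,0.09,0],[0,0,0,0,0.09,0],[0,0,0,0,0.09,0],[0,0,0,0,0.09,0],[0,0,0,0,0.09,0],[0,0,0,0,0.09,0],[0,0,0,0,0.09,0],[0,0,0,0,0.09,0],[0,0,0,0,0.09,0],[0,0,0,0,0,0]]' - 40;python3 -c "
from h import *
car()"; python3 -m inch '[[0,0,0,0,0.08,0],[0,0,0,0,0.08,0],[0,0,0,0,0.08,0],[0,0,0,0,0.08,0],[0,0,0,0,0.08,0],[0,0,0,0,0.08,0],[0,0,0,0,0.08,0],[0,0,0,0,0.08,0],[0,0,0,0,0,0]]';python3 -c "
from h import *
car()"
```

```text
clock: 48.82
tool_pos: [0.6803, 0.0607, 0.0856]
eef_rot: [0.675, 0.211, -0.21, -0.675]
contact_force: [0.2, 0.2, 3.8]
opening: 0.199
t 48.82 yaw 34.6 Mz [0.02 0.01 0.18] F [0.2 0.2 3.8] q5,7 [-0.33  0.72] jaw 21 102.3 carr 77 126.6 sep 24.2
clock: 49.62
tool_pos: [0.6799, 0.0605, 0.0856]
eef_rot: [0.707, -0.011, 0.012, -0.707]
contact_force: [-1.5, -0.2, 5.2]
opening: 0.2
t 49.62 yaw -1.9 Mz [-0.13  0.25  0.29] F [-1.5 -0.2  5.2] q5,7 [-0.53  0.25] jaw 19 102.1 carr 81 125.3 sep 23.2
```

```bash
python3 -m inch '[[0,0,0,0,0.09,0],[0,0,0,0,0.09,0],[0,0,0,0,0.09,0],[0,0,0,0,0.09,0],[0,0,0,0,0.09,0],[0,0,0,0,0.09,0],[0,0,0,0,0.09,0],[0,0,0,0,0.09,0],[0,0,0,0,0.09,0],[0,0,0,0,0.09,0],[0,0,0,0,0,0]]';python3 -c "
from h import *
car()"
```

```text
clock: 50.58
tool_pos: [0.6794, 0.0608, 0.0856]
eef_rot: [0.632, -0.318, 0.318, -0.631]
contact_force: [-3.0, 0.9, 6.7]
opening: 0.204
t 50.58 yaw -53.5 Mz [-0.06  0.67  0.17] F [-3.   0.9  6.7] q5,7 [-0.79 -0.45] jaw 20 102.6 carr 78 123.8 sep 21.2
```

```bash
python3 -m inch '[[0,0,0,0,-0.1,0],[0,0,0,0,-0.1,0],[0,0,0,0,-0.1,0],[0,0,0,0,-0.1,0],[0,0,0,0,-0.1,0],[0,0,0,0,-0.1,0],[0,0,0,0,-0.1,0],[0,0,0,0,-0.1,0],[0,0,0,0,-0.1,0],[0,0,0,0,-0.1,0],[0,0,0,0,-0.1,0],[0,0,0,0,0,0]]'; python3 -m inch '[[0,0,0,0,0.09,0],[0,0,0,0,0.09,0],[0,0,0,0,0.09,0],[0,0,0,0,0.09,0],[0,0,0,0,0.09,0],[0,0,0,0,0.09,0],[0,0,0,0,0.09,0],[0,0,0,0,0.09,0],[0,0,0,0,0.09,0],[0,0,0,0,0.09,0],[0,0,0,0,0.09,0],[0,0,0,0,0,0]]';python3 -c "
from h import *
car()"
```

```text
clock: 51.63
tool_pos: [0.6801, 0.0606, 0.0856]
eef_rot: [-0.704, -0.061, 0.06, 0.705]
contact_force: [-0.4, 0.6, 4.6]
opening: 0.199
clock: 52.63
tool_pos: [0.6794, 0.0608, 0.0856]
eef_rot: [0.648, -0.284, 0.284, -0.647]
contact_force: [-2.9, 0.3, 7.7]
opening: 0.202
t 52.63 yaw -47.4 Mz [-0.01  0.69  0.16] F [-2.9  0.3  7.7] q5,7 [-0.76 -0.37] jaw 21 102.2 carr 78 122.3 sep 20.1
```

The carriage has moved about 9 mm. I release the knob and rise straight up to verify.

```bash
python3 -m inch '[[0,0,0,0,0,0],[0,0,0,0,0,0],[0,0,0,0,0,0],[0,-10,0,0,0,0],[0,-20,0,0,0,0],[0,-25,0,0,0,0],[0,-30,0,0,0,0],[0,-30,0,0,0,0],[0,-30,0,0,0,0],[0,-20,0,0,0,0],[0,0,0,0,0,0]]' 45; python3 -m inch '[[0,0,0,0,-0.11,0],[0,0,0,0,-0.11,0],[0,0,0,0,-0.11,0],[0,0,0,0,-0.11,0],[0,0,0,0,-0.11,0],[0,0,0,0,-0.1,0],[0,0,0,0,0,0]]'; python3 -c "
from h import *
go(.667,-.09,.25,-8)"
```

```text
clock: 53.6
tool_pos: [0.6826, 0.0596, 0.2564]
eef_rot: [-0.647, 0.279, -0.286, 0.649]
contact_force: [0.6, 0.6, 0.6]
opening: 0.515
clock: 54.18
tool_pos: [0.6795, 0.0606, 0.25]
eef_rot: [-0.704, 0.06, -0.06, 0.705]
contact_force: [-0.2, 1.1, 0.4]
opening: 0.511
t 54.18 pos [679.5  60.6 250. ] yaw -9.74 shift mm [ 1.320e+01 -1.000e-01 -1.505e+02] ay -0.0304 down-in-tool [ 1.e-04  1.e+00 -7.e-04] F [-0.2  1.1  0.4] open 45.1
```

```bash
python3 -m inch '[[1,0,-25,0,-0.03,0],[1,0,-25,0,0,0],[1,0,-25,0,0,0],[1,0,-25,0,0,0],[1,0,-25,0,0,0],[1,0,-25,0,0,0],[0,6,0,0,0,0],[0,20,0,0,0,0],[0,20,0,0,0,0],[0,20,0,0,0,0],[0,0,0,0,0,0],[0,0,0,0,0,0]]'; python3 - <<'E'
from h import *
go(.667,-.09,.2,-8)
W,C,d=cloud("wrist");cv2.imwrite("pics/w10.png",d["img"][:,:,::-1])
clus(W,C,.04,.06);P=W[:,:2]-O_;cx=P@E_*1000;cy=P@N_*1000;z=W[:,2]*1000
print(np.histogram(cx[(abs(cy)<20)&(z>30)&(z<58)],bins=np.arange(60,135,1))[0].tolist())
hsv=cv2.cvtColor(C[None],cv2.COLOR_RGB2HSV)[0]
b=(abs(cy)<20)&(z>38)&(z<50)
for n,m in(("org",(hsv[:,0]>6)&(hsv[:,0]<22)&(hsv[:,1]>150)),("blu",(hsv[:,0]>95)&(hsv[:,0]<125)&(hsv[:,1]>100))):
    k=b&m&(cx>80)&(cx<150);print(n,k.sum(),np.percentile(cx[k],[2,50,98]).round(1))
d=r.snapshot("scene");cv2.imwrite("pics/s2.png",d["img"][:,:,::-1])
E
```

```text
clock: 55.18
tool_pos: [0.6632, -0.0878, 0.1833]
eef_rot: [-0.705, 0.051, -0.05, 0.705]
contact_force: [-0.1, -0.6, 0.3]
opening: 0.509
t 55.18 pos [663.2 -87.8 183.3] yaw -8.21 shift mm [  4.  -16.8  -1.6] ay -0.0037 down-in-tool [ 1.8e-03  1.0e+00 -3.0e-04] F [-0.1 -0.6  0.3] open 44.9
ctr 394.4 -151.5 L 10.9 S 2.8 longdir -3.5 ztop 53.5 n 75 [37 36 35]
ctr 657.6 -97.3 L 82.4 S 59.9 longdir 81.5 ztop 57.5 n 7081 [179 115  74]
ctr 673.4 19.5 L 80.4 S 1.2 longdir -8.2 ztop 58.1 n 362 [ 9 20 35]
ctr 666.7 -27.9 L 47.7 S 11.6 longdir -8.1 ztop 44.0 n 784 [ 42 106 186]
[49, 55, 64, 64, 51, 42, 0, 17, 54, 62, 52, 47, 47, 46, 53, 67, 56, 46, 46, 45, 49, 70, 60, 47, 47, 45, 63, 70, 54, 48, 49, 59, 70, 54, 48, 144, 43, 47, 51, 70, 64, 48, 47, 47, 77, 63, 46, 101, 11, 10, 10, 9, 10, 13, 13, 8, 10, 10, 29, 65, 45, 46, 47, 84, 56, 46, 46, 47, 94, 47, 45, 16, 32, 17]
org 657 [ 96.1 101.8 107.2]
blu 652 [118.9 124.7 129.7]
```

View pics/w10.png

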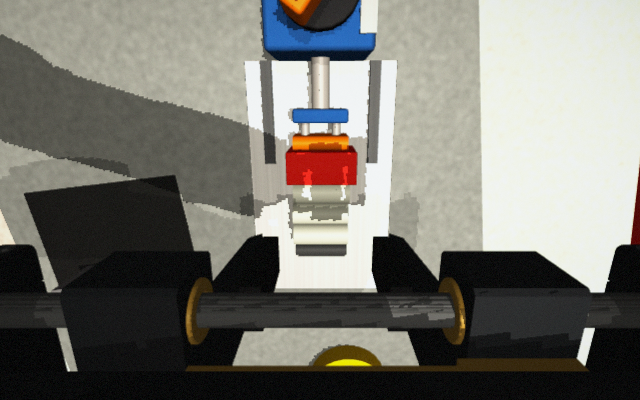

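View pics/s2.png

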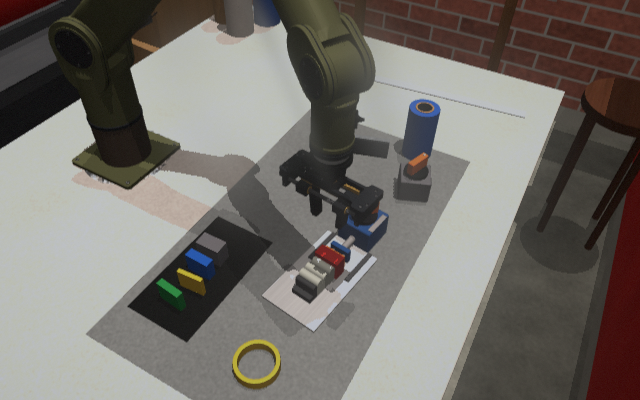

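The row, spacer and jaw are all in contact (jaw 96–108, carriage face 119), which means about 5 mm of squeeze. I'll check the mat spacers before handing in.

```bash
python3 -m inch '[[-10,-15,0,0,0,0],[-20,-15,-8,0,0,0],[-20,-15,-8,0,0,0],[-20,-15,-8,0,0,0],[-20,-15,-8,0,0,0],[-20,-15,-8,0,0,0],[-20,-15,-8,0,0,0],[-20,-10,-8,0,0,0],[0,0,0,0,0,0],[0,0,0,0,0,0]]'; python3 - <<'E'
from h import *
go(.5,-.2,.3,-8)
W,C,d=cloud("wrist");cv2.imwrite("pics/w11.png",d["img"][:,:,::-1]);clus(W,C,.035,.06)
W2,C2,_=cloud("scene");print();clus(W2,C2,.02,.16)
E
```

```text
clock: 56.12
tool_pos: [0.5078, -0.1235, 0.3013]
eef_rot: [-0.705, 0.049, -0.053, 0.705]
contact_force: [0.5, 0.4, -0.8]
opening: 0.512
t 56.12 pos [ 507.8 -123.5  301.3] yaw -8.26 shift mm [  3.3   1.2 -76.9] ay -0.0045 down-in-tool [-5.3e-03  1.0e+00 -9.0e-04] F [ 0.5  0.4 -0.8] open 45.1
ctr 419.2 -167.0 L 60.0 S 34.1 longdir 0.7 ztop 54.2 n 1414 [137 131 125]
ctr 422.4 -213.0 L 59.8 S 21.9 longdir -2.6 ztop 54.0 n 517 [ 22  72 154]
ctr 445.6 -258.8 L 39.6 S 10.9 longdir 3.3 ztop 53.9 n 367 [183 147   5]
ctr 657.1 -97.9 L 81.7 S 60.3 longdir 81.5 ztop 57.3 n 4481 [240 136  87]
ctr 670.6 19.8 L 80.2 S 10.0 longdir -15.6 ztop 59.1 n 536 [ 8 19 33]
ctr 666.5 -28.1 L 47.9 S 12.2 longdir -8.3 ztop 43.9 n 509 [ 41 102 177]

ctr 420.0 -307.8 L 61.8 S 16.8 longdir -6.5 ztop 52.9 n 384 [20 50 27]
ctr 422.6 -215.5 L 61.0 S 24.4 longdir -2.4 ztop 53.3 n 461 [22 36 67]
ctr 419.0 -170.0 L 62.2 S 36.0 longdir 1.7 ztop 53.2 n 590 [77 74 76]
ctr 434.9 -261.7 L 60.8 S 11.6 longdir 2.6 ztop 52.7 n 317 [75 59 21]
ctr 652.8 -340.7 L 89.5 S 88.2 longdir -46.6 ztop 25.6 n 595 [178 166  57]
ctr 658.2 -100.8 L 83.6 S 61.7 longdir 83.0 ztop 56.2 n 1329 [146  83  78]
ctr 679.7 56.2 L 57.5 S 18.4 longdir 42.9 ztop 108.7 n 1607 [53 53 57]
ctr 681.6 387.3 L 78.1 S 40.7 longdir 14.7 ztop 149.3 n 1273 [58 63 77]
ctr 667.1 -31.5 L 47.4 S 13.2 longdir -7.7 ztop 43.2 n 178 [50 62 74]
ctr 725.2 254.7 L 61.3 S 17.5 longdir 72.0 ztop 108.7 n 981 [68 65 62]
```

View pics/w11.png

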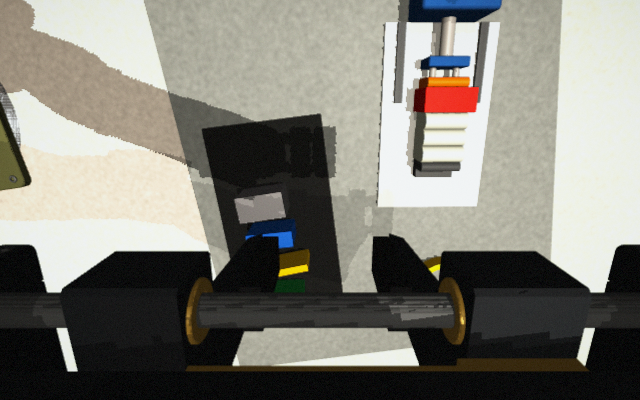

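The picture shows grey, blue, yellow and green standing on the mat around (260,208)–(290,285), and the clamped row at (440,70–170). Nothing is touching the robot, so I hand in.

```bash
python3 -c "
from plant import r
print(r.finish_job())"
```

```text
the job is handed in; nothing more can be done
None
```

The job is done and handed in at about 56 s; it reports no verdict.

- **Feet and spacer:** Only three feet were present. I stood all three on edge in the clamp in a row pushed up against the stop. The gap left measured about 32 mm, so I put in the red 28 mm spacer; the 34 mm one would not fit. It went down to the bed without being forced.
- **Knob:** I turned the housing knob clockwise, which was the way it gripped. I did this in three strokes, letting it click loose on each return.
- **Clamp check:** In the last pictures the spacer and jaw are in line and touching. The jaw-to-carriage space has shrunk from 16 mm to about 11 mm, so the spring is squeezed about 5 mm. The carriage has travelled about 9 to 9.6 mm of its 10 mm.
- **Other items:** The grey, blue, yellow and green spacers are upright on the mat and have not moved. I did not touch the roll, tape, squeegee or spare knob. The roll, tape and spare knob were still in place in the last views. I did not measure the squeegee again.
- **Disagreements:** The overview camera reads positions about 3 mm lower in y than the wrist camera. Two feet were gripped higher up than planned because the arm could not reach lower that close in. I re-gripped the first one lower once it was in the clamp.

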